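# Rack the earring boards

### The job

Take the two wooden earring boards off the sloping easel and stand each one upright in the slotted rack, bottom edge down, fully home on the slot floor and roughly centred along the slot: the arched board in the slot farthest from the robot, the square-cornered one in the slot nearest the robot, the middle slot left empty. The rack's slotted block may sit a little off the middle of its base, so feel for the slots gently, do not force or drop a board, and leave the other things where they are.

Things in the scene. Friction and masses are not known exactly. Their poses are not given: they have to be found in the camera images.
- arched_board: Wooden earring display board, top edge a half circle of 40 mm radius; 80 mm wide (y), 8 thick (x), 120 tall (z), rows of small dark holes. Origin: middle of its lower edge, mid-thickness; z runs up the board. Front and back alike, 0.1 to 0.2 kg. At first it leans on the easel 35 degrees from upright, its top towards the robot.
- square_board: Wooden earring display board, top edge straight with square corners; 80 mm wide (y), 8 thick (x), 120 tall (z), rows of small dark holes. Origin: middle of its lower edge, mid-thickness; z runs up the board. Front and back alike, 0.1 to 0.2 kg. At first it leans on the easel 35 degrees from upright, its top towards the robot.
- rack: Fixed rack: base board 200 (x) x 150 (y) x 10 mm, origin under its centre, x away from the robot. On it a wooden block 136 (x) x 104 (y), top at z = 44, three slots along y, open-ended, at x = -40 (near), 0, +40 (far) when the block is centred; but the whole block may be screwed down up to 11 mm off along x. That shift is not reported: see or feel it.
- rack_block (a point): Point on the rack at z = 44 mm above its origin (height of the block's top), in the middle of the base. All slots: 11 mm wide, floor at 26 mm below this point, mouth widened at 45 degrees over the upper 3 mm to 17 mm. The block does not yield to a push.
- easel: Fixed dark wooden easel, 220 mm wide (y), 110 deep (x), origin under its centre. Its face slopes 35 degrees from upright and looks away from the robot; the boards lie side by side on it, lower edges on a ledge with an 8 mm lip. It backs the lower 75 mm of a board; the upper 45 mm stand free on both sides.
- tape_roll: roll of tan tape lying flat, 96 mm across, 25 high; origin under its middle; a bystander
- bench_block: steel bench block on a black pad, 60x60x15 mm; origin under its middle; a bystander
- chasing_hammer: small hammer lying flat, 196 mm long; origin under its middle; a bystander
- tub_square: open pale square tub, 72x72x55 mm; origin under its middle; a bystander
Mind the look-alikes: they are no part of the job. What is shaped like the arched_board but grey is not meant.

How it is judged:
By the outcome, as a careful person would: the job done as asked, in the order asked, and still so for the second after the job is handed in, with the robot touching nothing.
It also fails if it takes over 72 s, if anything falls off the work surface, if the arm or the gripper's body presses on something with over 40 N, if the wrist force passes 120 N, or if a joint passes its speed limit or range.

### The arm

A 6-joint arm with a two-finger parallel gripper is mounted at the origin on a cart in front of the work surface, level with it; the furniture and walls round the work are solid. World frame = base frame: x ahead of the robot, y to its left, z up, the work surface at z = 0. Lengths are in m, angles in rad, forces in N, time in s.
With the tool pointing down it reaches from about 0.3 to 0.875 m from the base axis. Payload 4.2 kg.
Tool frame: the origin (TCP) lies between the finger pads; the fingertips stand 14 mm ahead of it and the grasp point (between the pads) lies 5 mm behind it (ctrl.tip_extent is the z of the fingertips in the tool frame, in m); z points along the fingers, x is the direction in which the jaws open and shut, and the axes are right-handed (so a half turn about z gives the same grasp; the last joint's range is limited). The gripper opens to 85 mm and grips with 20 to 120 N. Pads are 22 mm wide; open, the fingers measure 114 mm over their backs; the gripper's body (76 mm by 85 mm) begins 54 mm behind the grasp point. The pads swing forward as they close: fully open they stand 13 mm farther back than shut.
Start: joints at [1.326, 0.32, 1.565, -0, 1.257, -0.02], TCP at [0.128, 0.561, 0.245] pointing down, gripper open.
Joint ranges: [-3.11, 3.11], [-0.84, 2.01], [0.21, 2.61], [-1.34, 4.49], [0.05, 2.63], [-2.56, 2.56]. Speed limits (rad/s): [2.57, 2.57, 3.14, 3.14, 3.14, 3.14].

### API

Orientations are given as a 3x3 rotation matrix whose columns are the frame's x, y, z axes.
In Python, from workcell import ctrl gives the robot as it stands.
- The arm moves only by the tool move_arm, never from a script. Its argument "commands" is text: rows parted by semicolons, each of 7 numbers parted by spaces: the turn, a rotation vector about the world's x, y, z in degrees, then the shift along the world's x, y, z in m, then the opening, from 0 (shut) to 1 (fully open). A call has 1 to 20 rows; each row shifts and turns the commanded pose from where the row before left it; what a row does not reach is not made up. A row lasts 1/12 s, in which the tool goes at most 41.7 mm and 7.16 degrees, less where a joint would pass 70% of its speed; a pose out of reach is approached as far as the arm can. A call is refused whole if a number of a shift passes 0.0417 or a number of a turn 7.16, either way. A call with a gripper value outside its range is refused whole. The fingers move at their own pace and stop on an object; "squeeze" is the grip in N (left out, the last holds). Time passes only in rows, so rows that do not move let the fingers close. It gives the time, the measured TCP pose, the force and the opening at its end, in the units of the state.
- ctrl.get_obs(): the state, without advancing time (a new reading comes with each control period).
- ctrl.grab_frame(name): name is "scene" or "top"; returns a dict with "color" (420x560x3 uint8, red, green, blue), "z_map" (420x560 float32, m along the optical axis (not along the pixel's ray), 0 where there is no reading), "fovy" (degrees; the focal length in pixels is half the picture's height over the tangent of half this angle, whatever the lens; pixels are square), "cx", "cy" (the principal point, pixels), "origin" and "attitude" of the camera in the world. Camera axes: x right, y down, z forward; pixel columns grow to the right and rows downward; lengths in m; the calibration is good to about 2 mm. A picture is of the moment at which its call begins.
- ctrl.finish_job(): hands the job in, once; it reports no verdict.
The state is a dict: "time_s": time; "joint_positions": joint angles; "qvel": joint speeds; "joint_efforts": joint torques, N m; "ee_pos": TCP position; "tcp_rot": TCP orientation; "force": force on the tool from outside, world axes, zero at the start; "ft_torque": the same for the moment, N m; "grip_width": finger opening in m.
Only numpy, scipy, OpenCV 4.12 (cv2) and the standard library are available. Lean on these libraries where they do the work, as an engineer would, in place of code of your own. Each camera call takes 0.05 s, during which the arm holds its last target.

## Working session

There is one attempt and no reset: what is moved stays moved. The work goes in short steps, Python scripts to look and compute and a tool call to move; the robot and the scene stay as the last step left them, time stands still between calls to the robot, and variables do not carry over. Pictures are saved under pics/ and viewed, and the job is handed in when it is done.

Besides the shell and the picture viewer there is one more tool, called after "Call:" by a JSON object that holds its "op" and its "data". move_arm: Moves the arm, as the interface text tells. Its arguments: {"type":"object","properties":{"commands":{"type":"string"},"squeeze":{"type":"number"}},"required":["commands"]}

```bash
mkdir -p pics; ls; cat > h.py <<'E'
import numpy as np, cv2
from workcell import ctrl
def grab(n):
    f=ctrl.grab_frame(n); np.savez('last_%s.npz'%n,**{k:np.array(v) for k,v in f.items()}); return f
def load(n): 
    d=np.load('last_%s.npz'%n); return {k:d[k] for k in d.files}
def cloud(f):
    z=f['z_map']; H,W=z.shape; fl=H/2/np.tan(np.radians(float(f['fovy']))/2)
    v,u=np.mgrid[:H,:W]
    P=np.stack([(u-f['cx'])/fl*z,(v-f['cy'])/fl*z,z],-1)
    P=P@np.array(f['attitude']).T+np.array(f['origin']); P[z==0]=np.nan
    return P
def save(f,name,box=None,s=1):
    c=f['color'][...,::-1]
    if box: x0,y0,x1,y1=box; c=c[y0:y1,x0:x1]
    c=cv2.resize(c,None,fx=s,fy=s,interpolation=cv2.INTER_CUBIC); cv2.imwrite('pics/'+name,c)
E
python3 - <<'E'
from h import *
for n in('scene','top'):
    f=grab(n); save(f,n+'0.png',s=1.4); print(n,f['fovy'],f['cx'],f['cy'],f['origin'],f['attitude'])
print(ctrl.get_obs(), ctrl.tip_extent)
E
```

```text
pics
scene 42.64112151208552 275.78575969414345 212.1497126907241 [-0.52360652 -0.50070685  0.80359637] [[ 0.41833946 -0.48289845  0.76928615]
 [-0.9081647  -0.20827162  0.36312507]
 [-0.01513206 -0.85054807 -0.52567956]]
top 51.4914157299108 285.7958216769948 207.60275337717923 [0.33758839 0.02387032 1.23063135] [[ 0.02242153 -0.98461995  0.17326522]
 [-0.99965871 -0.02440433 -0.0093216 ]
 [ 0.01340666 -0.17299709 -0.98483109]]
{'time_s': 0.1, 'joint_positions': array([ 1.32600436e+00,  3.20223212e-01,  1.56555364e+00, -2.36849750e-05,
        1.25742711e+00, -2.00268386e-02]), 'qvel': array([ 0.00144122, -0.00083709, -0.00316526,  0.00015665,  0.00030322,
       -0.00185848]), 'joint_efforts': array([ 2.85781207e-04, -4.16410482e+01, -2.34707487e+01, -4.55782356e-05,
        4.93488085e-03, -6.26633785e-07]), 'ee_pos': array([0.12807567, 0.56013234, 0.24457038]), 'tcp_rot': array([[ 2.22869972e-01,  9.74848111e-01, -3.68646461e-04],
       [ 9.74846849e-01, -2.22870277e-01, -1.56872603e-03],
       [-1.61142995e-03, -9.75191449e-06, -9.99998702e-01]]), 'force': array([-0.34507552, -0.57204494,  0.13408517]), 'ft_torque': array([-0.03282904,  0.03875655,  0.00826792]), 'grip_width': 0.08558741336229854} 0.014
```

View pics/scene0.png

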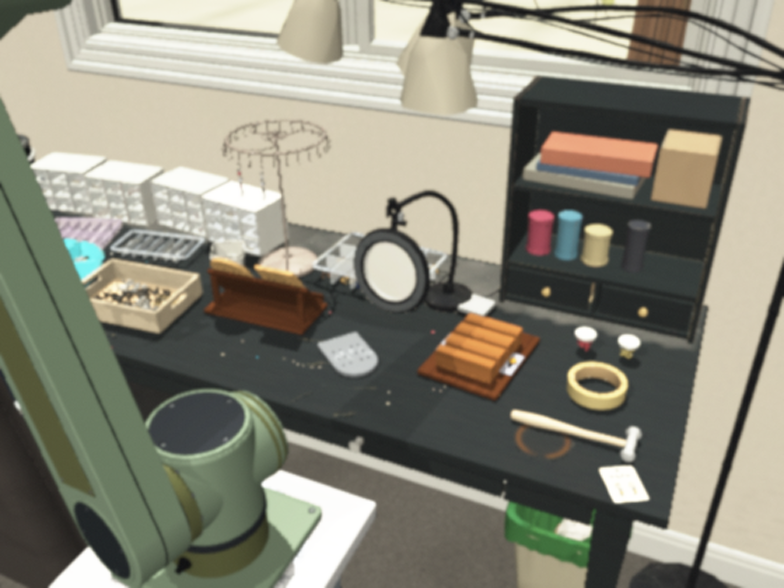

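View pics/top0.png

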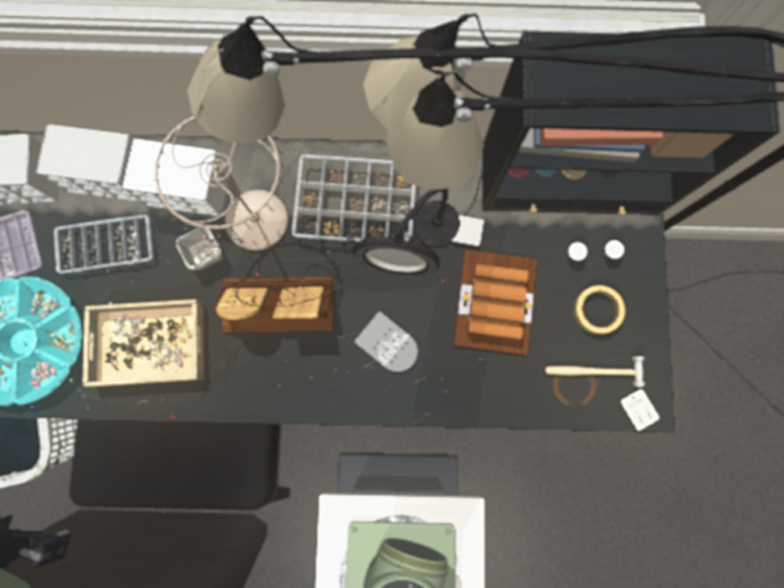

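```bash
python3 - <<'E'
from h import *
f=load('top'); save(f,'t1.png',(145,185,245,245),8); save(f,'t2.png',(315,170,395,260),6)
P=cloud(f)
f2=load('scene'); save(f2,'s1.png',(140,170,240,240),8)
np.set_printoptions(precision=3,suppress=True,linewidth=220)
for u in (165,172,180,200,210,220):
    print(u); print(P[190:242:2,u])
E
```

```text
165
[[ 0.596  0.36   0.005]
 [ 0.591  0.361 -0.   ]
 [ 0.585  0.36  -0.001]
 [ 0.579  0.359  0.002]
 [ 0.573  0.359  0.001]
 [ 0.566  0.356  0.011]
 [ 0.555  0.348  0.039]
 [ 0.549  0.347  0.04 ]
 [ 0.544  0.348  0.035]
 [ 0.537  0.346  0.042]
 [ 0.53   0.342  0.054]
 [ 0.523  0.34   0.06 ]
 [ 0.516  0.337  0.073]
 [ 0.508  0.333  0.086]
 [ 0.502  0.33   0.092]
 [ 0.495  0.327  0.103]
 [ 0.489  0.324  0.115]
 [ 0.482  0.321  0.122]
 [ 0.477  0.321  0.122]
 [ 0.485  0.349  0.015]
 [ 0.481  0.351  0.006]
 [ 0.474  0.35   0.01 ]
 [ 0.469  0.349  0.011]
 [ 0.463  0.349  0.012]
 [ 0.458  0.35   0.005]
 [ 0.452  0.349  0.007]]
172
[[ 0.597  0.341  0.   ]
 [ 0.591  0.34   0.002]
 [ 0.586  0.34   0.   ]
 [ 0.58   0.341 -0.003]
 [ 0.574  0.339  0.001]
 [ 0.566  0.336  0.011]
 [ 0.555  0.329  0.038]
 [ 0.55   0.328  0.038]
 [ 0.545  0.329  0.036]
 [ 0.537  0.326  0.046]
 [ 0.531  0.324  0.052]
 [ 0.523  0.32   0.064]
 [ 0.516  0.318  0.074]
 [ 0.51   0.315  0.082]
 [ 0.502  0.312  0.094]
 [ 0.496  0.309  0.104]
 [ 0.489  0.306  0.112]
 [ 0.483  0.303  0.122]
 [ 0.478  0.304  0.12 ]
 [ 0.487  0
[... 1973 characters left out ...]
[ 0.466  0.224  0.007]
 [ 0.462  0.225 -0.001]
 [ 0.456  0.224  0.   ]]
220
[[ 0.601  0.203  0.   ]
 [ 0.595  0.203  0.002]
 [ 0.589  0.203 -0.   ]
 [ 0.583  0.202  0.001]
 [ 0.576  0.201  0.009]
 [ 0.565  0.197  0.033]
 [ 0.558  0.195  0.041]
 [ 0.554  0.197  0.03 ]
 [ 0.548  0.196  0.034]
 [ 0.54   0.193  0.049]
 [ 0.533  0.192  0.056]
 [ 0.526  0.19   0.069]
 [ 0.518  0.188  0.08 ]
 [ 0.512  0.187  0.089]
 [ 0.505  0.185  0.099]
 [ 0.498  0.184  0.108]
 [ 0.492  0.182  0.118]
 [ 0.485  0.18   0.127]
 [ 0.481  0.181  0.118]
 [ 0.49   0.196  0.009]
 [ 0.484  0.196  0.01 ]
 [ 0.478  0.196  0.011]
 [ 0.473  0.196  0.006]
 [ 0.468  0.196  0.002]
 [ 0.462  0.196  0.001]
 [ 0.456  0.196  0.002]]
```

View pics/t1.png

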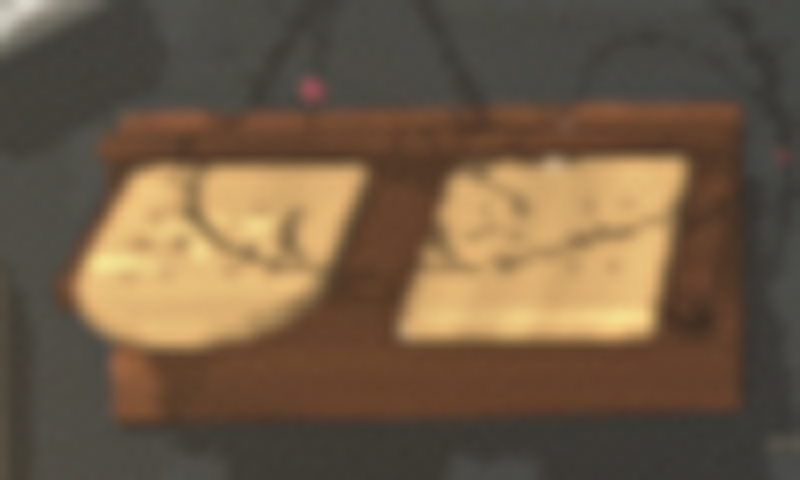

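View pics/t2.png

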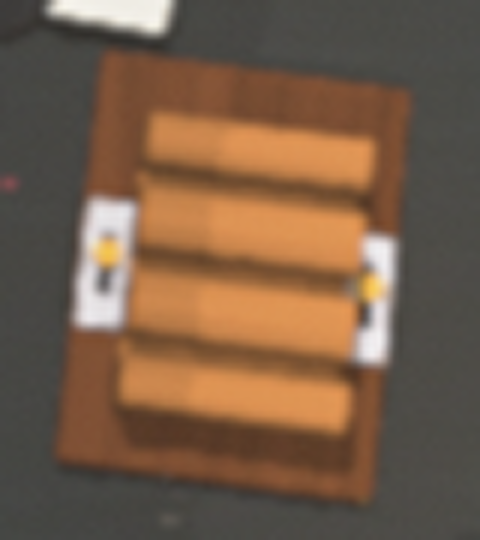

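View pics/s1.png

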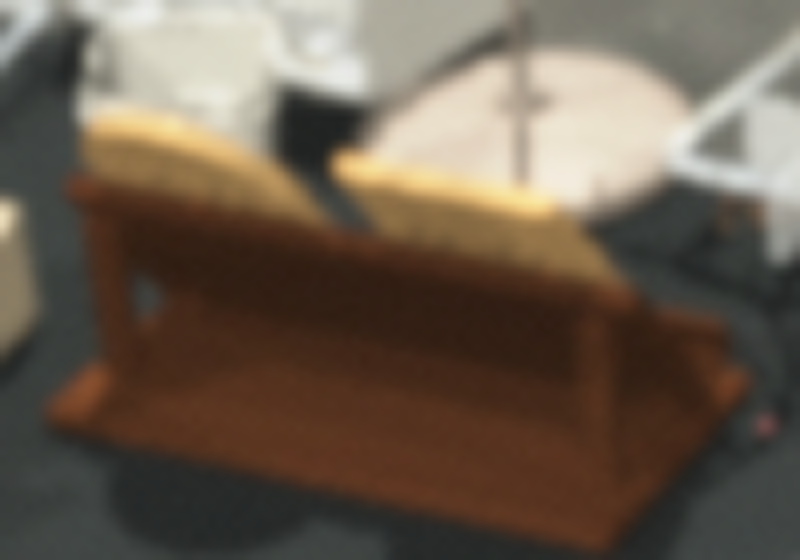

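```bash
cat > fit.py <<'E'
from h import *
np.set_printoptions(precision=4,suppress=True,linewidth=200)
f=load('top');P=cloud(f)
def ray(f,u,v,p0,n):
    H=f['z_map'].shape[0]; fl=H/2/np.tan(np.radians(float(f['fovy']))/2)
    d=f['attitude']@np.array([(u-f['cx'])/fl,(v-f['cy'])/fl,1.0]); o=f['origin']
    return o+d*(np.dot(np.array(p0)-o,n)/np.dot(d,n))
if __name__=='__main__':
    hsv=cv2.cvtColor(f['color'],cv2.COLOR_RGB2HSV)
    for nm,box in(('arched',(150,200,193,232)),('square',(193,200,236,232))):
        x0,y0,x1,y1=box
        m=np.zeros(hsv.shape[:2],np.uint8); sub=f['color'][y0:y1,x0:x1].astype(int)
        m[y0:y1,x0:x1]=(sub[...,0]>150)&(sub[...,1]>110)
        m=cv2.morphologyEx(m,cv2.MORPH_CLOSE,np.ones((5,5)))
        c=max(cv2.findContours(m,0,2)[0],key=cv2.contourArea)[:,0]
        me=cv2.erode(m,np.ones((5,5)))
        Q=P[(me>0)&~np.isnan(P[...,0])]; ctr=np.median(Q,0)
        for _ in range(3):
            A=Q-Q.mean(0); n=np.linalg.svd(A)[2][2]; r=A@n; Q=Q[abs(r)<2*r.std()+1e-4]
        n*=np.sign(n[0]); print(nm,'n',n,'tilt',np.degrees(np.arctan2(n[2],np.hypot(n[0],n[1]))),'yaw',np.degrees(np.arctan2(n[1],n[0])),'mean',Q.mean(0))
        n0=n
        up=np.array([0,0,1.])-n*n[2]; up/=np.linalg.norm(up)
        lat=np.cross(up,n)  # board y? x=n,y=z x x
        W=np.array([ray(f,u,v,Q.mean(0),n) for u,v in c])-Q.mean(0)
        a=W@lat;b=W@up
        print('lat',a.min(),a.max(),'up',b.min(),b.max(),'mid',Q.mean(0)+lat*(a.min()+a.max())/2+up*b.max(),'lat dir',lat)
        if nm=='square' : print(cv2.minAreaRect(np.stack([a,b],1).astype(np.float32)*1000))
    # rack
    z=[0,0,1]
    C=lambda u,v,h: ray(f,315+u/6-.5+.5/6,170+v/6-.5+.5/6,[0,0,h],z)
    print('base',*[C(u,v,.010) for u,v in((106,53),(411,90),(371,503),(57,462))])
    print('block',*[C(u,v,.044) for u,v in((150,112),(377,137),(350,433),(118,405))])
E
python3 fit.py
```

```text
arched n [0.8196 0.034  0.5719] tilt 34.88144097457345 yaw 2.3748601138518386 mean [0.5096 0.3173 0.0832]
lat -0.040478456190135084 0.041930157032849365 up -0.06420039869835142 0.06985506807992457 mid [0.4697 0.3163 0.1405] lat dir [-0.0414  0.9991  0.    ]
square n [0.8171 0.0382 0.5752] tilt 35.1138278090366 yaw 2.674613804399595 mean [0.5118 0.2045 0.087 ]
lat -0.039335918108878695 0.04142432772108937 up -0.07004537322491415 0.06502753384608649 mid [0.4744 0.2038 0.1402] lat dir [-0.0467  0.9989  0.    ]
((1.0441398620605469, -2.5089187622070312), (135.0728302001953, 80.76029205322266), 89.99992370605469)
base [ 0.6411 -0.1197  0.01  ] [ 0.6266 -0.2665  0.01  ] [ 0.4283 -0.2445  0.01  ] [ 0.444  -0.0976  0.01  ]
block [ 0.605  -0.1364  0.044 ] [ 0.5957 -0.2422  0.044 ] [ 0.4574 -0.2279  0.044 ] [ 0.4677 -0.1219  0.044 ]
```

```bash
cat > rack.py <<'E'
from fit import *
import sys
from scipy.optimize import minimize
def prof(n):
    f=load(n);P=cloud(f);th=np.radians(-6.3);c=np.array([.535,-.182])
    ex=np.array([np.cos(th),np.sin(th)]);ey=np.array([-ex[1],ex[0]])
    d=P[...,:2]-c; a=d@ex;b=d@ey
    g=f['color'].sum(-1)/3.
    m=(abs(b)<.04)&(abs(a)<.085)&(P[...,2]>.005)
    for k in range(-80,82,3):
        s=m&(abs(a*1000-k)<1.5)
        if s.sum(): print(n,k,s.sum(),'z %.1f'%(1000*np.median(P[...,2][s])),'g %.0f'%g[s].mean())
if __name__=='__main__': prof('top');prof('scene')
E
python3 rack.py
python3 - <<'E'
from h import *
f=load('scene'); save(f,'s2.png',(295,215,390,285),8)
f=load('top'); save(f,'t3.png',(325,175,387,250),10) 
E
```

```text
top -80 31 z 11.4 g 63
top -77 31 z 10.4 g 63
top -74 28 z 9.5 g 64
top -71 75 z 32.2 g 94
top -68 33 z 45.0 g 139
top -65 33 z 45.2 g 147
top -62 29 z 44.2 g 148
top -59 34 z 45.0 g 148
top -56 33 z 44.2 g 145
top -53 29 z 45.0 g 138
top -50 21 z 43.4 g 122
top -47 4 z 19.5 g 109
top -44 29 z 18.9 g 102
top -41 33 z 18.1 g 91
top -38 66 z 31.0 g 92
top -35 38 z 44.4 g 126
top -32 30 z 44.5 g 139
top -29 31 z 45.2 g 142
top -26 33 z 44.6 g 147
top -23 29 z 44.8 g 148
top -20 30 z 44.8 g 148
top -17 32 z 44.3 g 147
top -14 31 z 44.8 g 142
top -11 27 z 44.2 g 126
top -8 3 z 39.6 g 116
top -5 14 z 18.6 g 107
top -2 29 z 19.1 g 96
top 1 72 z 26.0 g 87
top 4 42 z 44.5 g 116
top 7 27 z 45.0 g 136
top 10 28 z 44.5 g 141
top 13 34 z 44.7 g 145
top 16 29 z 45.2 g 149
top 19 29 z 44.7 g 149
top 22 29 z 45.0 g 147
top 25 32 z 44.7 g 145
top 28 29 z 45.2 g 130
top 31 9 z 41.5 g 118
top 34 2 z 22.4 g 113
top 37 26 z 19.8 g 103
top 40 35 z 18.6 g 86
top 43 76 z 36.6 g 94
top 46 29 z 43.9 g 131
top 49 32 z 44.6 g 141
top 52 34 z 44.7 g 146
top 55 26 z 44.7 g 149
top 58 33 z 45.2 g 148
top 61 28 z 4
[... 509 characters left out ...]
57
scene -26 20 z 42.5 g 159
scene -23 23 z 42.2 g 156
scene -20 21 z 41.8 g 157
scene -17 24 z 42.0 g 151
scene -14 9 z 41.8 g 149
scene -11 2 z 38.8 g 135
scene -5 6 z 41.1 g 112
scene -2 47 z 38.4 g 125
scene 1 56 z 38.4 g 125
scene 4 39 z 41.2 g 135
scene 7 15 z 42.7 g 151
scene 10 24 z 42.2 g 152
scene 13 21 z 42.0 g 156
scene 16 21 z 42.3 g 155
scene 19 18 z 41.4 g 158
scene 22 29 z 41.9 g 155
scene 25 11 z 41.7 g 146
scene 28 3 z 39.5 g 148
scene 37 24 z 38.9 g 120
scene 40 53 z 37.6 g 122
scene 43 49 z 40.9 g 131
scene 46 30 z 42.1 g 139
scene 49 15 z 42.7 g 152
scene 52 24 z 42.6 g 156
scene 55 23 z 41.5 g 156
scene 58 18 z 42.6 g 153
scene 61 11 z 41.7 g 149
scene 64 5 z 40.6 g 148
```

View pics/s2.png

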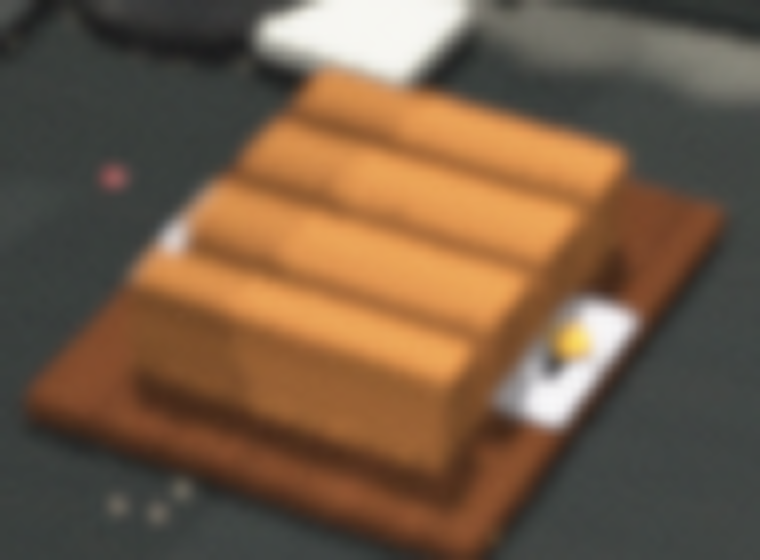

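View pics/t3.png

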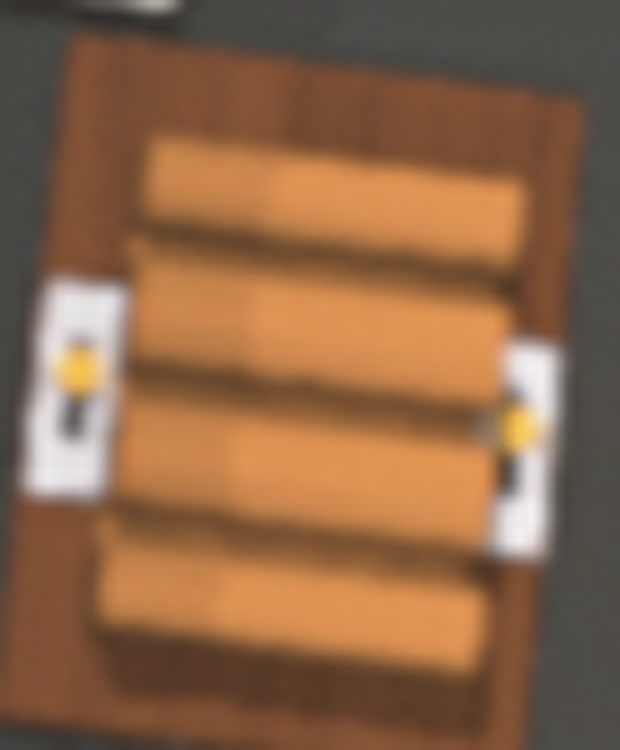

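```bash
python3 - <<'E'
from h import *
for n in('top','scene'):
    f=load(n);P=cloud(f)
    print(n,'max z in 5cm cells; rows x from .3 , cols y .5..-.35')
    for xi in np.arange(.3,1.0,.05):
        r=[]
        for yi in np.arange(.5,-.4,-.05):
            s=(P[...,0]>=xi)&(P[...,0]<xi+.05)&(P[...,1]<=yi)&(P[...,1]>yi-.05)
            r.append('%4d'%(1000*np.nanmax(P[...,2][s])) if s.any() else '   .')
        print('%.2f'%xi,' '.join(r))
E
```

```text
top max z in 5cm cells; rows x from .3 , cols y .5..-.35
0.30    6    7    7    6    5    7    6    6    8    6    6    7    5    7    6    5    6    9
0.35   50   53    7    7    6    6    8    8    6   13   12    7    8    6    8   20   20   19
0.40   23   52    9    6    7    7    7    9   13   14   14   10   19   16   15   23   22   22
0.45   23   52  109  128  120  129  131    7   15   16   12   14   49   50   49    8   19   31
0.50   51   52   95   97   97  106  106   86   15   14    6    7   49   51   50   18   29   30
0.55    7   59  272  298  296   44   43    5   93  175  174  138   49   52   50   16    6   29
0.60   59  293  300  298  299  299    8  129  179  443  467  443   48   44   18   16   41   38
0.65    9  298  297  308  546  558  546   47   41  530  595  532  517   22    6    6   37   34
0.70  119  298  298  489  563  623  644  576  572  570  595  569  563  557  549  507  502  496
0.75  120  271  299   19  555  587  541   40  488  557  614  614  563  559  564  568  569  568
0.80  118  117  113    7    7   40   42   41   42   42    .    .    5  420  419  419  419  41
[... 975 characters left out ...]
  446   41 -742   10   12   35   36
0.65   -2  293  294  301  540  553  550   35 -744  523  568  564  520  513    2    2   32   29
0.70  113  293  294  293  546  552  552 -741  556  558  567  567  561  555  549  538  531  518
0.75  112  277  292  293  293  294  531 -742 -738   34  551  561  558  554  560  563  563  564
0.80  110  110  108  276  262   36   36 -738 -740   38   35    2    2  414  415  415  415  415
0.85  389  391  390  387  390  390  391  390  315  318  390  391  392  414  414  414  415  415
0.90  424  412  393  293  506  512  426  425  292  295  426  426  427  427  427  427  426  426
0.95  424    .    .    .  505  505  424  422    .  422  424  424  424  424  423  422  419  423
```

```bash
python3 - <<'E'
from h import *
for n in('top','scene'):
    f=load(n);P=cloud(f)
    s=(P[...,0]>.5)&(P[...,0]<.72)&(P[...,1]<.1)&(P[...,1]>-.3)&(P[...,2]>.06)&(P[...,2]<.75)
    Q=P[s]
    for z in np.arange(.06,.66,.04):
        q=Q[(Q[:,2]>=z)&(Q[:,2]<z+.04)]
        if len(q): print(n,'%.2f'%z,len(q),'x',np.percentile(q[:,0],[1,99]).round(3),'y',np.percentile(q[:,1],[1,99]).round(3))
E
```

```text
top 0.06 343 x [0.579 0.714] y [-0.249  0.096]
top 0.10 345 x [0.582 0.708] y [-0.068  0.098]
top 0.14 441 x [0.59  0.707] y [-0.066  0.092]
top 0.18 125 x [0.604 0.708] y [-0.065  0.045]
top 0.22 254 x [0.608 0.692] y [-0.046  0.033]
top 0.38 459 x [0.633 0.703] y [-0.095  0.041]
top 0.42 1132 x [0.638 0.717] y [-0.088  0.054]
top 0.46 1346 x [0.65  0.719] y [-0.284  0.045]
top 0.50 1736 x [0.67  0.719] y [-0.269  0.011]
top 0.54 421 x [0.682 0.711] y [-0.067 -0.005]
top 0.58 54 x [0.697 0.705] y [-0.043 -0.021]
scene 0.06 821 x [0.574 0.719] y [-0.269  0.096]
scene 0.10 814 x [0.579 0.707] y [-0.073  0.095]
scene 0.14 617 x [0.587 0.709] y [-0.072  0.082]
scene 0.18 219 x [0.601 0.711] y [-0.071  0.029]
scene 0.22 226 x [0.604 0.719] y [-0.166  0.03 ]
scene 0.26 3 x [0.717 0.72 ] y [-0.166 -0.161]
scene 0.30 3 x [0.719 0.72 ] y [-0.168 -0.16 ]
scene 0.34 2 x [0.718 0.72 ] y [-0.161 -0.159]
scene 0.38 551 x [0.629 0.717] y [-0.1    0.024]
scene 0.42 992 x [0.635 0.716] y [-0.092  0.05 ]
scene 0.46 1003 x [0.648 0.72 ] y [-0.295  0.04 ]
scene 0.50 938 x [0.666 0.717] y [-0.263  0.001]
scene 0.54 188 x [0.679 0.708] y [-0.067 -0.013]
```

```bash
cat > plan.py <<'E'
from h import *
from scipy.spatial.transform import Rotation as R
np.set_printoptions(precision=4,suppress=True,linewidth=200)
def tool(yaw,tilt): # tilt: tool z leans away from robot
    return R.from_euler('z',yaw,degrees=True)*R.from_euler('y',-tilt,degrees=True)*R.from_matrix(np.array([[1,0,0],[0,-1,0],[0,0,-1.]]))
def to(yaw,tilt,p):
    o=ctrl.get_obs(); c=R.from_matrix(o['tcp_rot'])
    rv=(tool(yaw,tilt)*c.inv()).as_rotvec(degrees=True); d=np.array(p)-o['ee_pos']
    n=int(np.ceil(max(np.linalg.norm(rv)/7,np.linalg.norm(d)/.041)))
    print('t',o['time_s'],'rot',rv,np.linalg.norm(rv),'d',d,'n>=',n,'F',o['force'],'w',o['grip_width'])
def st():
    o=ctrl.get_obs(); m=o['tcp_rot']; z=m[:,2];x=m[:,0]
    print('t %.2f'%o['time_s'],'p',o['ee_pos'],'yaw %.2f'%np.degrees(np.arctan2(x[1],x[0])),'tilt %.2f'%np.degrees(np.arcsin(x[2])),'roll %.2f'%np.degrees(m[2,1]),'F',o['force'],'T',o['ft_torque'],'w %.4f'%o['grip_width'],'q',o['joint_positions'])
E
python3 -c "
from plan import *
to(2.5,35,(.437,.3155,.18))"
```

```text
t 0.1 rot [ 24.0921 -28.9056 -72.1375] 81.3620788177725 d [ 0.3089 -0.2446 -0.0646] n>= 12 F [-0.3451 -0.572   0.1341] w 0.08558741336229854
```

Call:
{"op": "move_arm", "data": {"commands": "1.506 -1.807 -4.509 0.0193 -0.0153 -0.004 0.6;1.506 -1.807 -4.509 0.0193 -0.0153 -0.004 0.6;1.506 -1.807 -4.509 0.0193 -0.0153 -0.004 0.6;1.506 -1.807 -4.509 0.0193 -0.0153 -0.004 0.6;1.506 -1.807 -4.509 0.0193 -0.0153 -0.004 0.6;1.506 -1.807 -4.509 0.0193 -0.0153 -0.004 0.6;1.506 -1.807 -4.509 0.0193 -0.0153 -0.004 0.6;1.506 -1.807 -4.509 0.0193 -0.0153 -0.004 0.6;1.506 -1.807 -4.509 0.0193 -0.0153 -0.004 0.6;1.506 -1.807 -4.509 0.0193 -0.0153 -0.004 0.6;1.506 -1.807 -4.509 0.0193 -0.0153 -0.004 0.6;1.506 -1.807 -4.509 0.0193 -0.0153 -0.004 0.6;1.506 -1.807 -4.509 0.0193 -0.0153 -0.004 0.6;1.506 -1.807 -4.509 0.0193 -0.0153 -0.004 0.6;1.506 -1.807 -4.509 0.0193 -0.0153 -0.004 0.6;1.506 -1.807 -4.509 0.0193 -0.0153 -0.004 0.6;0 0 0 0 0 0 0.6;0 0 0 0 0 0 0.6", "squeeze": 40}}

```text
time_s: 1.6
ee_pos: [0.4369, 0.3151, 0.1806]
tcp_rot: [[0.818, 0.043, 0.573], [0.036, -0.999, 0.024], [0.574, 0.001, -0.819]]
force: [-0.6, 0.2, 0.2]
grip_width: 0.0513
```

```bash
python3 -c "
from plan import *
st(); to(2.5,35,(.4878,.3175,.1074))
f=grab('top'); save(f,'t4.png',(130,170,270,275),5)
f=grab('scene'); save(f,'s4.png',(110,130,260,240),5)"
```

```text
t 1.60 p [0.4369 0.3151 0.1806] yaw 2.54 tilt 35.01 roll 0.08 F [-0.5773  0.1677  0.1587] T [-0.0163  0.288   0.0151] w 0.0513 q [ 0.8365  0.1806  2.106  -0.8575  0.5724  1.4643]
t 1.6 rot [0.0803 0.0099 0.0181] 0.08289981798530403 d [ 0.0509  0.0024 -0.0732] n>= 3 F [-0.5773  0.1677  0.1587] w 0.051272943993791835
```

View pics/t4.png

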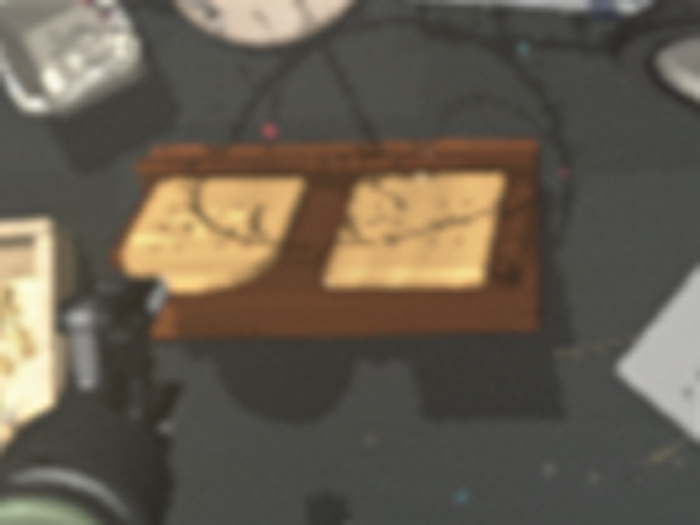

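View pics/s4.png

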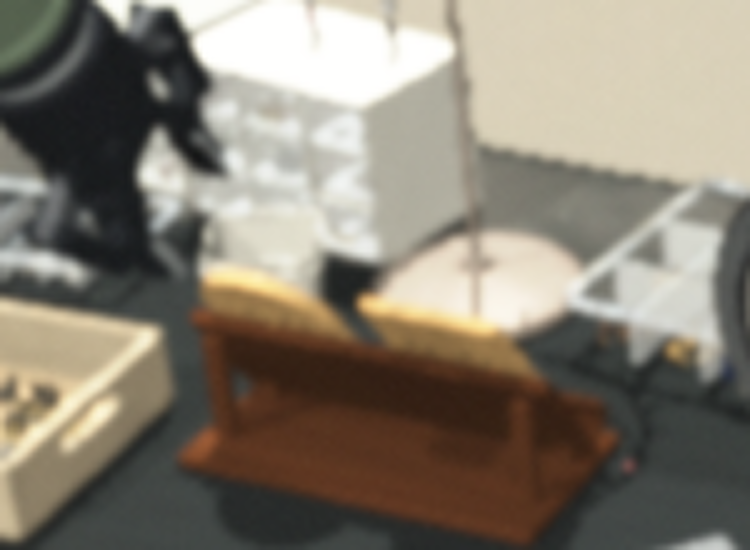

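```bash
cat > ov.py <<'E'
from plan import *
def proj(f,p):
    fl=420/2/np.tan(np.radians(float(f['fovy']))/2); q=(np.asarray(p)-f['origin'])@np.array(f['attitude'])
    return q[...,:2]/q[...,2:]*fl+np.array([f['cx'],f['cy']])
def board(top,R_,arch): # top=mid thickness top centre; R_ tool rotation (x normal,z down board)
    x=R_[:,0];z=R_[:,2];y=R_[:,1]; L=[]
    if arch: a=np.linspace(0,np.pi,25); o=[(40*np.cos(t),40-40*np.sin(t)) for t in a]
    else: o=[(40,0),(-40,0)]
    o=o+[(-40,120),(40,120)]
    return [np.array([top+s*.004*x+u/1e3*y+v/1e3*z for u,v in o]) for s in(1,-1)]
def draw(f,items,name,box,s):
    x0,y0,x1,y1=box; c=cv2.resize(np.ascontiguousarray(f['color'][y0:y1,x0:x1,::-1]),None,fx=s,fy=s,interpolation=cv2.INTER_CUBIC)
    for pts,col in items:
        q=((proj(f,pts)-[x0,y0]+.5)*s).astype(int)
        if len(q)==1: cv2.circle(c,tuple(map(int,q[0])),4,col,2)
        else: cv2.polylines(c,[q.reshape(-1,1,2)],True,col,1)
    cv2.imwrite('pics/'+name,c)
E
python3 - <<'E'
from ov import *
Rb=tool(2.5,35).as_matrix(); it=[]
for p,a in (((.4743,.317,.1267),1),((.4797,.204,.1257),0)):
    for i,q in enumerate(board(np.array(p),Rb,a)): it.append((q,(0,255,0) if i==0 else (255,0,0)))
it.append((np.array([[.4369,.3151,.1806]]),(0,0,255)))
draw(load('top'),it,'t5.png',(140,190,250,250),7)
draw(load('scene'),it,'s5.png',(130,150,240,230),7)
E
```

```text
(no output)
```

View pics/t5.png

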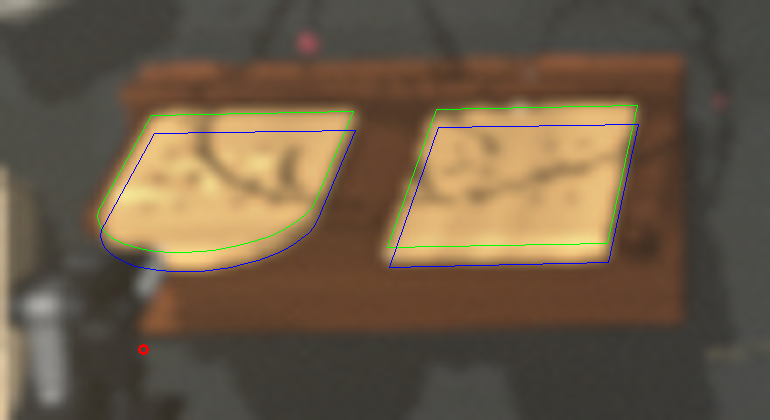

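View pics/s5.png

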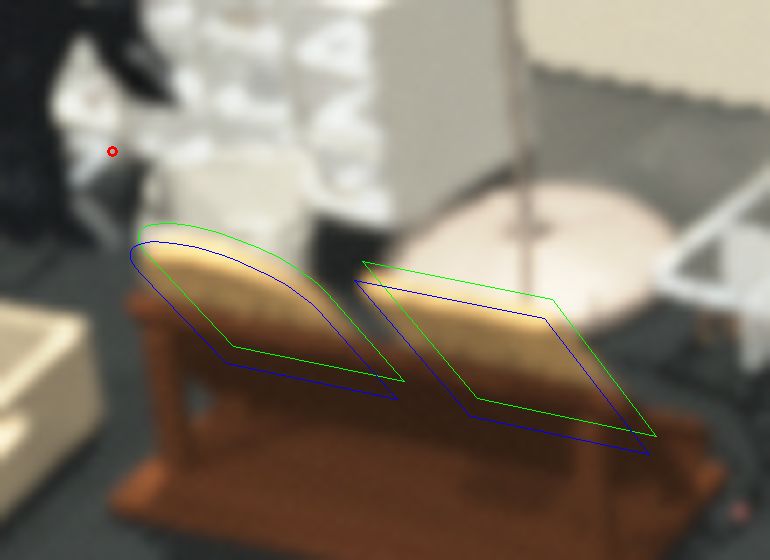

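Call:
{"op": "move_arm", "data": {"commands": "0 0 0 0.0084 0.0004 -0.0123 0.6;0 0 0 0.0084 0.0004 -0.0123 0.6;0 0 0 0.0084 0.0004 -0.0123 0.6;0 0 0 0.0084 0.0004 -0.0123 0.6;0 0 0 0.0084 0.0003 -0.0123 0.6;0 0 0 0.0084 0.0003 -0.0121 0.6;0 0 0 0 0 0 0.6"}}

```text
time_s: 2.28
ee_pos: [0.4874, 0.3184, 0.1061]
tcp_rot: [[0.818, 0.045, 0.573], [0.037, -0.999, 0.024], [0.573, 0.002, -0.819]]
force: [-0.5, -0.6, 0.1]
grip_width: 0.0513
```

```bash
python3 - <<'E'
from ov import *
st()
it=[(ctrl.get_obs()['ee_pos'][None],(0,0,255))]
draw(grab('top'),it,'t6.png',(130,180,240,260),7)
draw(grab('scene'),it,'s6.png',(110,130,220,220),7)
E
```

```text
t 2.28 p [0.4874 0.3184 0.1061] yaw 2.62 tilt 34.99 roll 0.09 F [-0.4801 -0.5586  0.1383] T [-0.0237  0.2998  0.0028] w 0.0513 q [ 0.7561  0.3459  2.122  -1.1404  0.4259  1.7181]
```

View pics/t6.png

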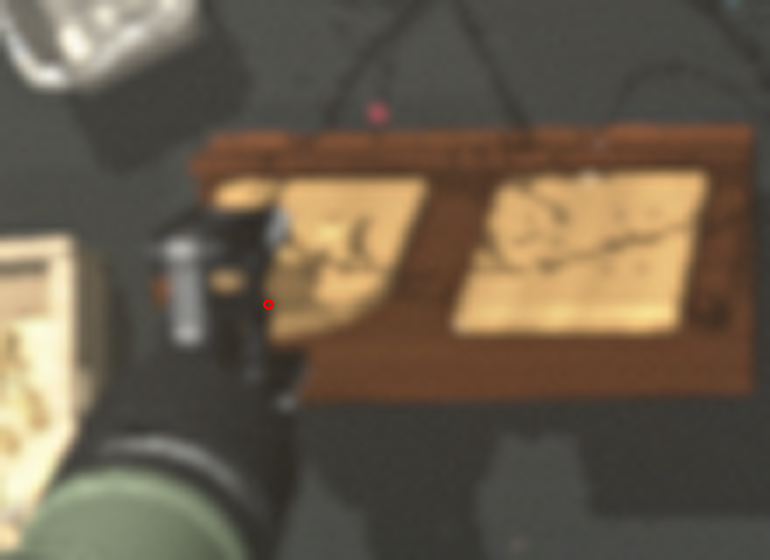

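View pics/s6.png

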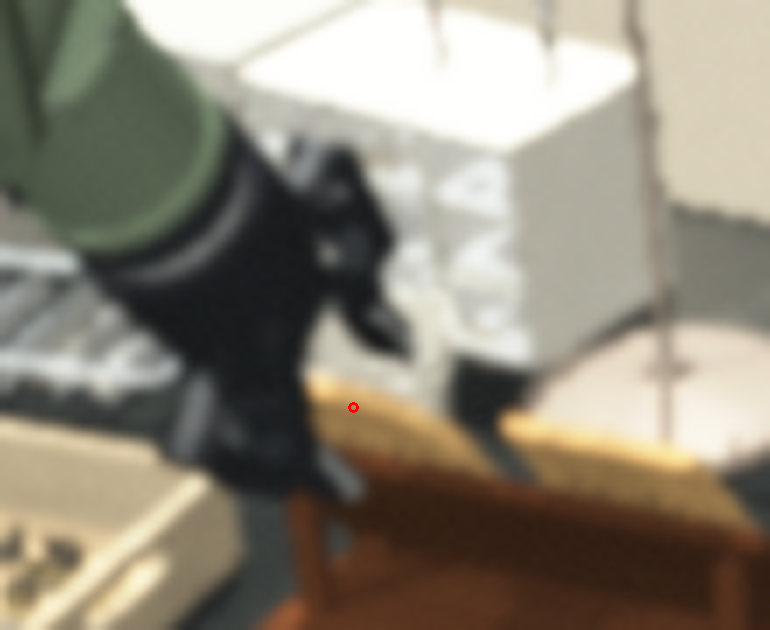

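Call:
{"op": "move_arm", "data": {"commands": "0 0 0 -0.0017 -0.0006 0.0025 0.4;0 0 0 0 0 0 0.3;0 0 0 0 0 0 0.2;0 0 0 0 0 0 0.1;0 0 0 0 0 0 0;0 0 0 0 0 0 0;0 0 0 0 0 0 0;0 0 0 0 0 0 0", "squeeze": 40}}

```text
time_s: 3.05
ee_pos: [0.4845, 0.3176, 0.1104]
tcp_rot: [[0.818, 0.044, 0.574], [0.035, -0.999, 0.027], [0.574, -0.001, -0.819]]
force: [-7.8, -0.2, 6.1]
grip_width: 0.0076
```

```bash
python3 - <<'E'
from ov import *
st()
draw(grab('scene'),[],'s7.png',(110,130,220,220),7)
E
```

```text
t 3.05 p [0.4845 0.3176 0.1104] yaw 2.47 tilt 35.06 roll -0.08 F [-7.7582 -0.2352  6.1146] T [0.0226 1.1121 0.0812] w 0.0076 q [ 0.7585  0.3351  2.1247 -1.1277  0.4286  1.7077]
```

View pics/s7.png

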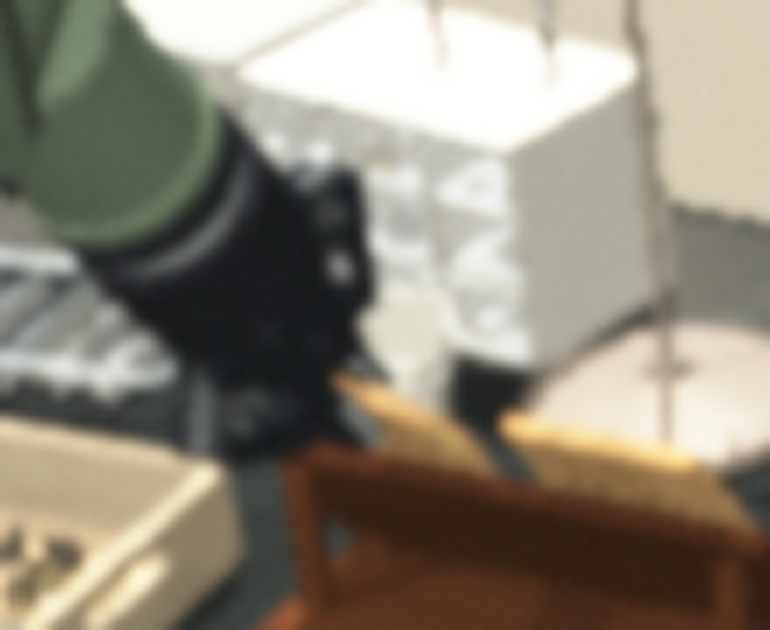

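Call:
{"op": "move_arm", "data": {"commands": "0 0 0 -0.0029 -0.0001 0.0041 0;0 0 0 -0.0057 -0.0002 0.0082 0;0 0 0 -0.0086 -0.0004 0.0123 0;0 0 0 -0.0115 -0.0005 0.0164 0;0 0 0 -0.0115 -0.0005 0.0164 0;0 0 0 -0.0115 -0.0005 0.0164 0;0 0 0 -0.0115 -0.0005 0.0164 0;0 0 0 0 0 0 0;0 0 0 0 0 0 0"}}

```text
time_s: 3.85
ee_pos: [0.4222, 0.3149, 0.2012]
tcp_rot: [[0.817, 0.044, 0.575], [0.035, -0.999, 0.027], [0.576, -0.002, -0.817]]
force: [0.6, -0.3, -1.9]
grip_width: 0.0071
```

```bash
python3 - <<'E'
from ov import *
st(); o=ctrl.get_obs()
R_=o['tcp_rot']; it=[(q,c) for q,c in zip(board(o['ee_pos']-.0215*R_[:,2],R_,1),((0,255,0),(255,0,0)))]
draw(grab('scene'),it,'s8.png',(90,110,220,220),6)
draw(grab('top'),it,'t8.png',(110,170,240,260),6)
to(-5.9,0,(.48,.10,.26))
E
```

```text
t 3.85 p [0.4222 0.3149 0.2012] yaw 2.46 tilt 35.17 roll -0.09 F [ 0.5504 -0.2601 -1.8769] T [-0.0648  0.4929 -0.0128] w 0.0071 q [ 0.8634  0.1368  2.0972 -0.8079  0.62    1.4247]
t 3.95 rot [ 1.1054 35.0569 -8.1318] 36.00459974087323 d [ 0.0576 -0.2142  0.0604] n>= 6 F [-0.6943 -0.3384 -1.6882] w 0.007326231490514207
```

View pics/s8.png

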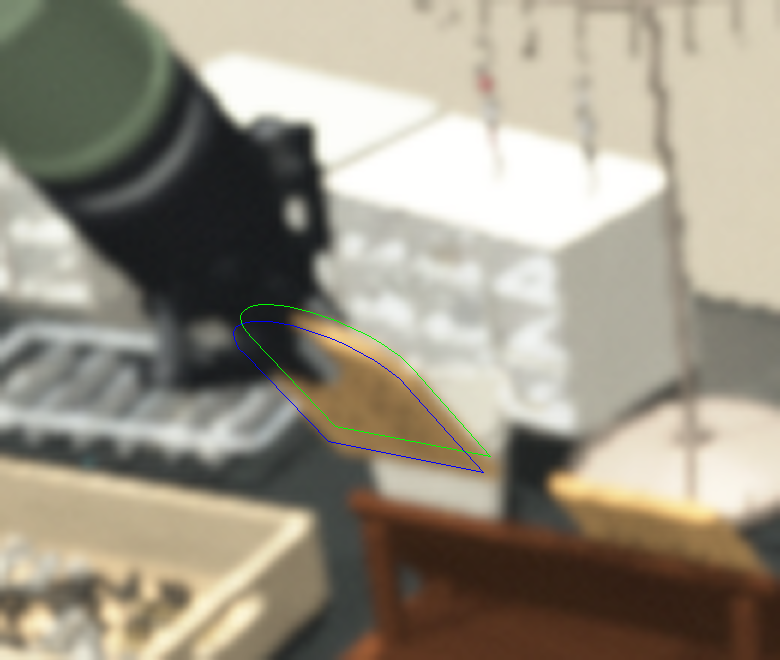

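View pics/t8.png

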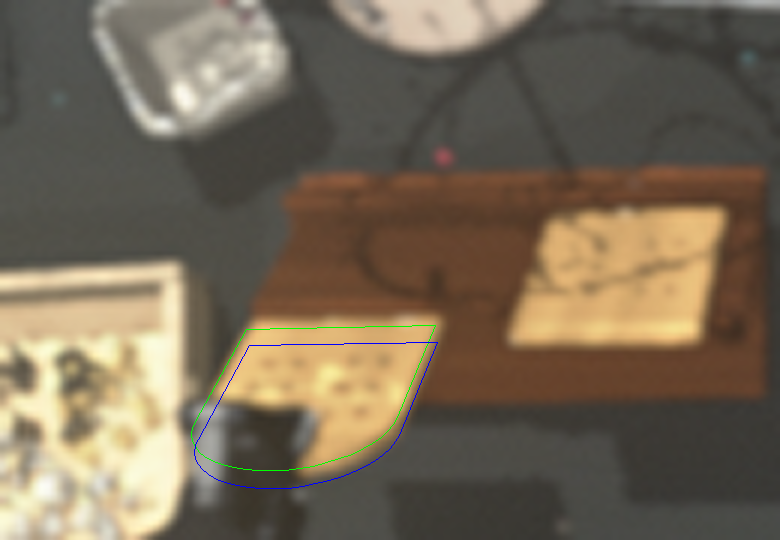

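Call:
{"op": "move_arm", "data": {"commands": "0.138 4.382 -1.016 0.0047 -0.0269 0.0087 0;0.138 4.382 -1.016 0.0047 -0.0269 0.0087 0;0.138 4.382 -1.016 0.0047 -0.0269 0.0087 0;0.138 4.382 -1.016 0.0047 -0.0269 0.0087 0;0.138 4.382 -1.016 0.0047 -0.0269 0.0087 0;0.138 4.382 -1.016 0.0047 -0.0269 0.0087 0;0.138 4.382 -1.016 0.0047 -0.0269 0.0087 0;0.138 4.382 -1.016 0.0047 -0.0269 0.0087 0;0 0 0 0 -0.024 -0.005 0;0 0 0 0 -0.024 -0.005 0;0 0 0 0 -0.024 -0.005 0;0 0 0 0 -0.024 -0.005 0;0 0 0 0 -0.024 -0.005 0;0 0 0 0 -0.024 -0.005 0;0 0 0 0 -0.024 -0.005 0;0 0 0 0 -0.024 -0.005 0;0 0 0 0 -0.024 -0.005 0;0 0 0 0 -0.014 -0.002 0;0 0 0 0 0 0 0"}}

```text
time_s: 5.53
ee_pos: [0.4582, -0.1229, 0.2167]
tcp_rot: [[0.994, -0.1, 0.031], [-0.1, -0.995, -0.007], [0.031, 0.004, -0.999]]
force: [-0.2, 0.5, -0.9]
grip_width: 0.0072
```

```bash
python3 - <<'E'
from ov import *
st(); to(-5.9,0,(.5715,-.186,.2))
E
```

```text
t 5.53 p [ 0.4582 -0.1229  0.2167] yaw -5.74 tilt 1.80 roll 0.23 F [-0.1737  0.5423 -0.8938] T [-0.0185  0.0201 -0.0396] w 0.0072 q [-0.2875  0.1687  1.8488  0.0022  1.0924 -0.1881]
t 5.5333 rot [ 0.4117  1.7708 -0.1531] 1.8244761708155284 d [ 0.1133 -0.0631 -0.0167] n>= 4 F [-0.1737  0.5423 -0.8938] w 0.00724209514909121
```

Call:
{"op": "move_arm", "data": {"commands": "0.082 0.354 -0.03 0.0189 -0.0105 -0.0028 0;0.082 0.354 -0.03 0.0189 -0.0105 -0.0028 0;0.082 0.354 -0.03 0.0189 -0.0105 -0.0028 0;0.082 0.354 -0.03 0.0189 -0.0105 -0.0028 0;0.082 0.354 -0.03 0.0189 -0.0105 -0.0028 0;0 0 0 0.0189 -0.0105 -0.0028 0;0 0 0 0 0 0 0;0 0 0 0 0 0 0;0 0 0 0 0 0 0"}}

```text
time_s: 6.28
ee_pos: [0.5714, -0.1823, 0.2009]
tcp_rot: [[0.995, -0.099, 0.001], [-0.099, -0.995, 0.002], [0.001, -0.002, -1.0]]
force: [0.2, 0.1, -1.6]
grip_width: 0.0077
```

```bash
python3 - <<'E'
from ov import *
st(); o=ctrl.get_obs()
R_=o['tcp_rot']; it=[(q,c) for q,c in zip(board(o['ee_pos']-.019*R_[:,2],R_,1),((0,255,0),(255,0,0)))]
draw(grab('scene'),it,'s9.png',(280,150,390,285),5)
draw(grab('top'),it,'t9.png',(310,150,410,260),6)
to(-5.9,0,(.5715,-.186,.16))
E
```

```text
t 6.28 p [ 0.5714 -0.1823  0.2009] yaw -5.68 tilt 0.06 roll -0.11 F [ 0.1773  0.1049 -1.6246] T [-0.0079 -0.0062  0.012 ] w 0.0077 q [-0.3292  0.388   1.5757  0.0023  1.1773 -0.231 ]
t 6.3833 rot [-0.0768  0.1541 -0.2328] 0.289565838557516 d [ 0.0002 -0.0037 -0.0417] n>= 2 F [ 0.5245  0.8077 -1.9185] w 0.007241629317587179
```

View pics/s9.png

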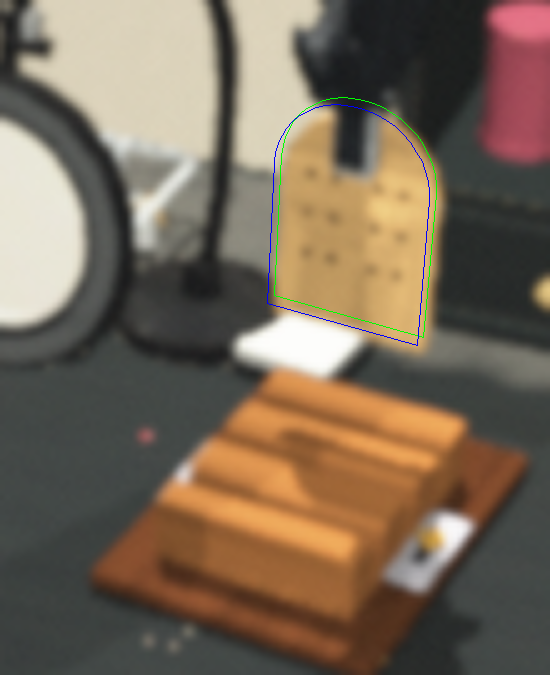

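View pics/t9.png

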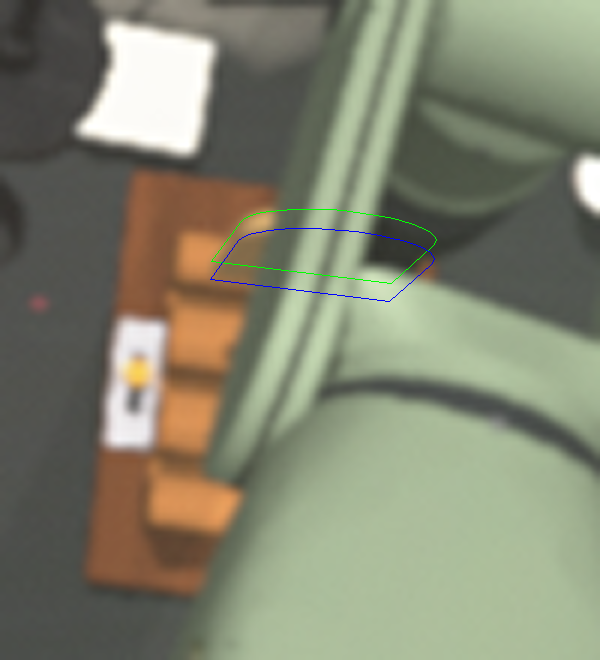

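```bash
python3 - <<'E'
from ov import *
f=load('scene');P=cloud(f);o=ctrl.get_obs();R_=o['tcp_rot']
L=(P-o['ee_pos'])@R_
c=f['color'].astype(int); m=(abs(L[...,0])<.015)&(abs(L[...,1])<.036)&(L[...,2]>.03)&(L[...,2]<.095)&(c[...,0]>130)
Q=L[m]; print(m.sum(),np.median(Q,0))
A=np.c_[Q[:,1:],np.ones(len(Q))]; print(np.linalg.lstsq(A,Q[:,0],rcond=None)[0])
m2=(abs(L[...,0])<.015)&(abs(L[...,1])<.06)&(L[...,2]>.03)&(L[...,2]<.13)&(c[...,0]>120)
Q=L[m2];print('y',np.percentile(Q[:,1],[.5,99.5]),'z',np.percentile(Q[:,2],[99,99.8]))
# depth in same camera for rack block top-plane: edges
th=np.radians(-5.9);ex=np.array([np.cos(th),np.sin(th)]);ey=np.array([-ex[1],ex[0]])
d=P[...,:2]-np.array([.532,-.182]);a=d@ex;b=d@ey;m3=(P[...,2]>.036)&(P[...,2]<.05)&(abs(b)<.08)&(abs(a)<.1)
print('scene block b range',np.percentile(b[m3],[1,99]))
f=np.load('last_top.npz')
E
```

```text
637 [-0.0047  0.0005  0.0616]
[-0.0011 -0.0052 -0.0044]
y [-0.0364  0.0437] z [0.1057 0.1076]
scene block b range [-0.054   0.0489]
```

Call:
{"op": "move_arm", "data": {"commands": "-0.04 0.08 -0.11 0.0001 -0.0014 -0.012 0;-0.04 0.08 -0.11 0.0001 -0.0013 -0.012 0;0 0 0 0 0 -0.012 0;0 0 0 0 0 -0.012 0;0 0 0 0 0 -0.003 0;0 0 0 0 0 -0.003 0;0 0 0 0 0 -0.003 0;0 0 0 0 0 0 0"}}

```text
time_s: 7.05
ee_pos: [0.5717, -0.1855, 0.1446]
tcp_rot: [[0.995, -0.103, -0.0], [-0.103, -0.995, -0.0], [-0.0, 0.0, -1.0]]
force: [-1.6, 0.3, -1.8]
grip_width: 0.0072
```

```bash
python3 - <<'E'
from ov import *
st(); draw(grab('scene'),[],'s10.png',(280,150,390,285),5)
E
```

```text
t 7.05 p [ 0.5717 -0.1855  0.1446] yaw -5.90 tilt -0.02 roll 0.01 F [-1.6229  0.3337 -1.7825] T [ 0.0509  0.3057 -0.0255] w 0.0072 q [-0.3327  0.4373  1.6491 -0.0003  1.0555 -0.2296]
```

View pics/s10.png

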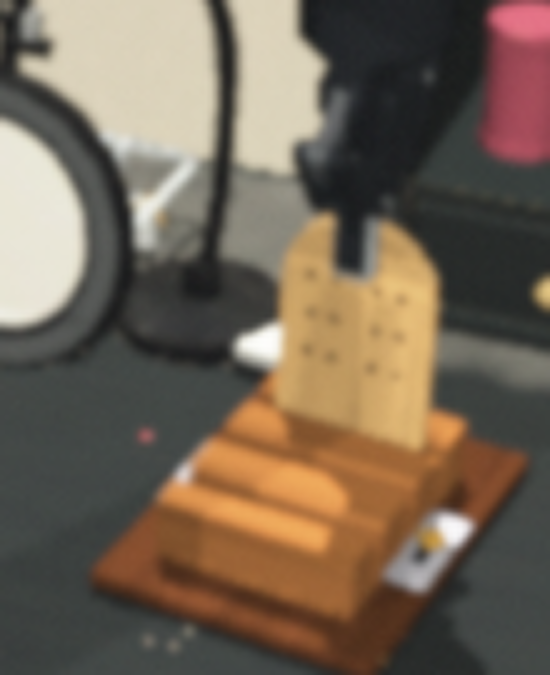

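Call:
{"op": "move_arm", "data": {"commands": "0 0 0 -0.0015 0.0001 0 0;0 0 0 0 0 -0.002 0;0 0 0 0 0 -0.002 0;0 0 0 0 0 -0.002 0;0 0 0 0 0 0 0"}}

```text
time_s: 7.52
ee_pos: [0.5708, -0.1855, 0.1386]
tcp_rot: [[0.995, -0.103, 0.001], [-0.103, -0.995, -0.0], [0.001, 0.0, -1.0]]
force: [0.0, 0.1, -2.5]
grip_width: 0.0073
```

```bash
python3 -c "
from ov import *
st()"
```

```text
t 7.52 p [ 0.5708 -0.1855  0.1386] yaw -5.90 tilt 0.07 roll 0.02 F [ 0.0435  0.1228 -2.5225] T [-0.0198 -0.0272  0.0158] w 0.0073 q [-0.3333  0.4411  1.6597 -0.      1.0395 -0.2304]
```

Call:
{"op": "move_arm", "data": {"commands": "0 0 0 0 0 -0.003 0;0 0 0 0 0 -0.003 0;0 0 0 0 0 -0.003 0;0 0 0 0 0 -0.003 0;0 0 0 0 0 0 0"}}

```text
time_s: 7.93
ee_pos: [0.5704, -0.1853, 0.126]
tcp_rot: [[0.995, -0.103, -0.0], [-0.103, -0.995, -0.0], [-0.0, 0.0, -1.0]]
force: [0.5, -0.1, -1.7]
grip_width: 0.0076
```

```bash
python3 -c "
from ov import *
st()"
```

```text
t 7.93 p [ 0.5704 -0.1853  0.126 ] yaw -5.89 tilt -0.02 roll 0.00 F [ 0.5377 -0.1335 -1.7379] T [0.0805 0.0089 0.0536] w 0.0076 q [-0.3333  0.4533  1.6749 -0.0001  1.0136 -0.2304]
```

Call:
{"op": "move_arm", "data": {"commands": "0 0 0 0 0 -0.0015 0;0 0 0 0 0 -0.001 0;0 0 0 0 0 -0.001 0;0 0 0 0 0 -0.001 0;0 0 0 0 0 0 0"}}

```text
time_s: 8.35
ee_pos: [0.5709, -0.1855, 0.1226]
tcp_rot: [[0.995, -0.103, 0.002], [-0.103, -0.995, -0.001], [0.002, 0.0, -1.0]]
force: [-0.5, -0.2, -1.7]
grip_width: 0.0073
```

```bash
python3 -c "
from ov import *
st()"
```

```text
t 8.35 p [ 0.5709 -0.1855  0.1226] yaw -5.90 tilt 0.09 roll 0.02 F [-0.4767 -0.2156 -1.6846] T [-0.013  -0.0129 -0.0211] w 0.0073 q [-0.3332  0.4567  1.679  -0.0001  1.0042 -0.2303]
```

Call:
{"op": "move_arm", "data": {"commands": "0 0 0 0 0 -0.001 0;0 0 0 0 0 -0.001 0;0 0 0 0 0 -0.001 0;0 0 0 0 0 0 0"}}

```text
time_s: 8.68
ee_pos: [0.5714, -0.1854, 0.1225]
tcp_rot: [[0.995, -0.103, 0.004], [-0.103, -0.995, -0.001], [0.004, 0.001, -1.0]]
force: [-2.5, 2.2, 14.1]
grip_width: 0.0074
```

```bash
python3 -c "
from ov import *
st()"
```

```text
t 8.68 p [ 0.5714 -0.1854  0.1225] yaw -5.89 tilt 0.21 roll 0.04 F [-2.4973  2.1571 14.0993] T [0.272  0.8755 0.0136] w 0.0074 q [-0.333   0.4565  1.6798  0.0001  1.0015 -0.2303]
```

Call:
{"op": "move_arm", "data": {"commands": "0 0 0 0 0 0.002 0;0 0 0 0 0 0 0.06;0 0 0 0 0 0 0.12;0 0 0 0 0 0 0.2;0 0 0 0 0 0 0.25;0 0 0 0 0 0 0.25"}}

```text
time_s: 9.18
ee_pos: [0.5707, -0.1855, 0.121]
tcp_rot: [[0.995, -0.103, 0.001], [-0.103, -0.995, -0.0], [0.001, 0.0, -1.0]]
force: [0.4, 0.6, -0.1]
grip_width: 0.0214
```

```bash
python3 - <<'E'
from ov import *
st(); draw(grab('scene'),[],'s11.png',(280,150,390,285),5)
E
```

```text
t 9.18 p [ 0.5707 -0.1855  0.121 ] yaw -5.90 tilt 0.03 roll 0.02 F [ 0.3677  0.6125 -0.1313] T [-0.0303  0.0143  0.0334] w 0.0214 q [-0.3334  0.4585  1.6807 -0.0002  1.0018 -0.2304]
```

View pics/s11.png

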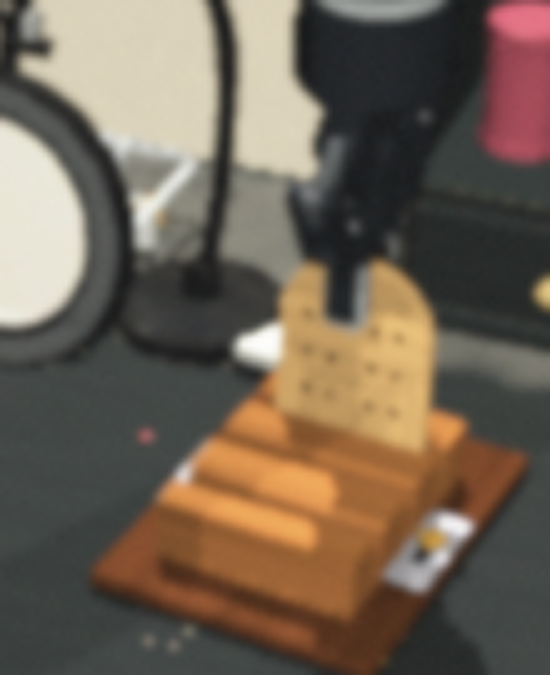

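Call:
{"op": "move_arm", "data": {"commands": "0 0 0 0 0 0.006 0.25;0 0 0 0 0 0.012 0.3;0 0 0 0 0 0.018 0.3;0 0 0 0 0 0.024 0.3;0 0 0 0 0 0.024 0.3;0 0 0 0 0 0.024 0.3;0 0 0 0 0 0.024 0.4;0 0 0 -0.022 0.012 0 0.6;0 0 0 -0.022 0.012 0 0.6;0 0 0 -0.022 0.012 0 0.6;0 0 0 -0.022 0.012 0 0.6;0 0 0 -0.022 0.012 0 0.6;0 0 0 0 0.024 0 0.6;0 0 0 0 0.024 0 0.6;0 0 0 0 0.024 0 0.6;0 0 0 0 0.024 0 0.6;0 0 0 0 0.024 0 0.6;0 0 0 0 0.024 0 0.6;0 0 0 0 0 0 0.6"}}

```text
time_s: 10.82
ee_pos: [0.4607, 0.0216, 0.2539]
tcp_rot: [[0.995, -0.099, 0.002], [-0.099, -0.995, 0.001], [0.002, -0.002, -1.0]]
force: [-0.5, -0.3, -0.5]
grip_width: 0.0516
```

```bash
python3 - <<'E'
from ov import *
st(); save(grab('scene'),'s12.png',s=1.4)
to(2.5,35,(.4425,.2025,.179))
E
```

```text
t 10.82 p [0.4607 0.0216 0.2539] yaw -5.71 tilt 0.09 roll -0.09 F [-0.4999 -0.3497 -0.4782] T [ 0.0315 -0.0192  0.0199] w 0.0516 q [0.021  0.1326 1.7934 0.0015 1.2137 0.1201]
t 10.8667 rot [ -0.9669 -34.9141   7.9579] 35.82258167016594 d [-0.0182  0.1825 -0.0749] n>= 6 F [ 0.0093 -0.372   0.411 ] w 0.0511276815226837
```

View pics/s12.png

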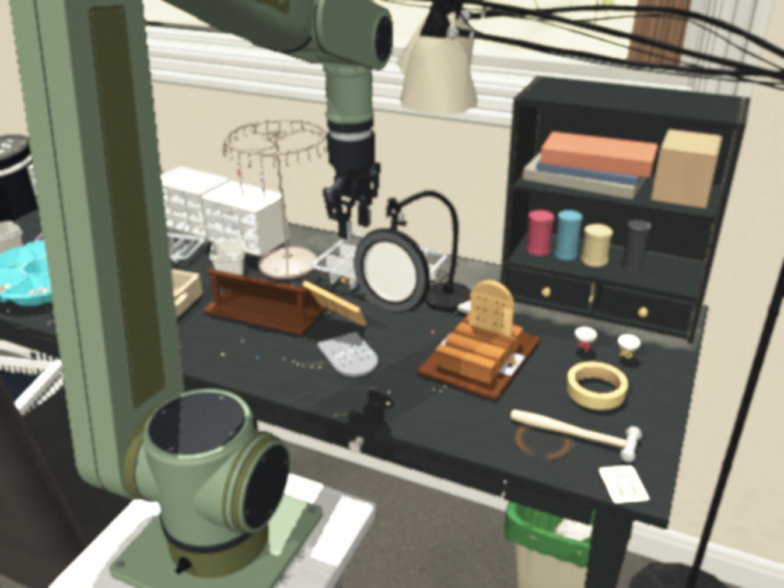

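```bash
python3 - <<'E'
from ov import *
draw(load('scene'),[],'s13.png',(190,180,290,270),7)
draw(grab('top'),[],'t13.png',(160,180,290,270),6)
E
```

```text
(no output)
```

View pics/s13.png

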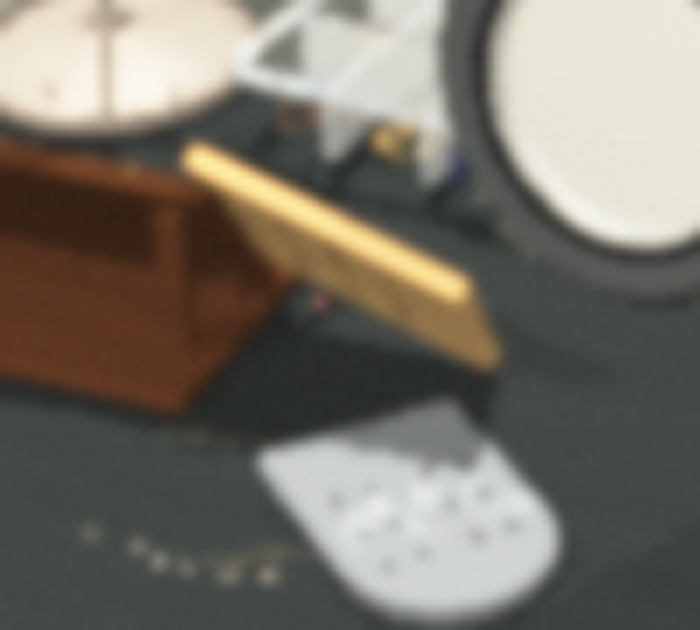

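View pics/t13.png

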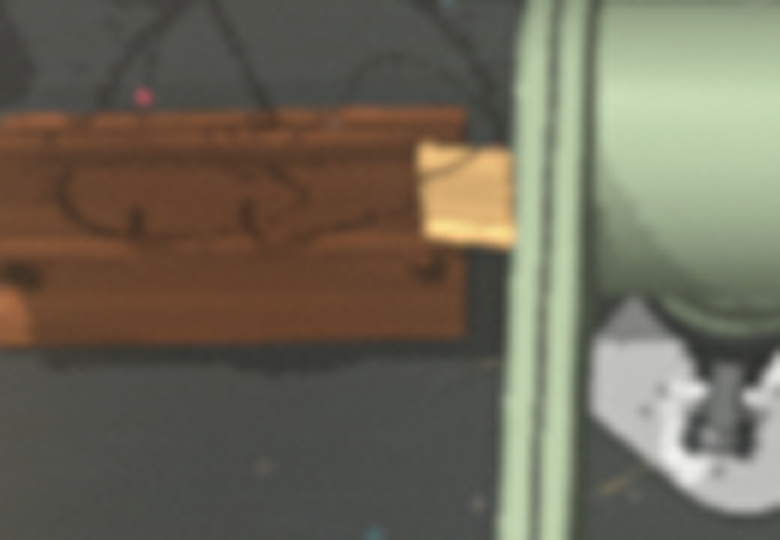

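Call:
{"op": "move_arm", "data": {"commands": "0 0 0 -0.01 -0.03 0 0.6;0 0 0 -0.01 -0.03 0 0.6;0 0 0 -0.01 -0.03 0 0.6;0 0 0 -0.01 -0.03 0 0.6;0 0 0 -0.01 -0.03 0 0.6;0 0 0 -0.01 -0.03 0 0.6;0 0 0 -0.01 -0.03 0 0.6;0 0 0 -0.01 -0.03 0 0.6;0 0 0 0 0 0 0.6"}}

```text
time_s: 11.67
ee_pos: [0.379, -0.2266, 0.2537]
tcp_rot: [[0.994, -0.109, 0.001], [-0.109, -0.994, -0.004], [0.001, 0.004, -1.0]]
force: [1.1, -0.6, 0.6]
grip_width: 0.0512
```

```bash
python3 - <<'E'
from ov import *
st(); draw(grab('top'),[],'t14.png',(200,190,290,260),8); draw(grab('scene'),[],'s14.png',(190,180,290,270),7)
f=load('top');P=cloud(f)
for u in range(226,252,4): print(u);print(P[208:232:2,u])
E
```

```text
t 11.67 p [ 0.379  -0.2266  0.2537] yaw -6.26 tilt 0.06 roll 0.21 F [ 1.0723 -0.5629  0.6344] T [-0.0077 -0.0538 -0.0231] w 0.0512 q [-0.5631  0.1007  1.8317 -0.003   1.2066 -0.4527]
226
[[0.544  0.1798 0.0276]
 [0.536  0.1778 0.0415]
 [0.5285 0.176  0.0533]
 [0.5223 0.1752 0.0576]
 [0.5146 0.1731 0.0719]
 [0.507  0.171  0.0862]
 [0.5019 0.171  0.0841]
 [0.5072 0.1806 0.0076]
 [0.5015 0.1803 0.0075]
 [0.4954 0.1796 0.0109]
 [0.4899 0.1796 0.0092]
 [0.4842 0.1792 0.0098]]
230
[[0.5396 0.1654 0.0548]
 [0.5333 0.1646 0.0593]
 [0.525  0.1623 0.0765]
 [0.5199 0.1623 0.074 ]
 [0.5134 0.1612 0.0813]
 [0.5081 0.1611 0.0805]
 [0.5023 0.1604 0.0838]
 [0.4982 0.1613 0.0744]
 [0.494  0.1621 0.0658]
 [0.4936 0.1665 0.027 ]
 [0.4901 0.1682 0.0099]
 [0.4845 0.168  0.0097]]
234
[[0.5404 0.1548 0.0516]
 [0.5328 0.1532 0.0637]
 [0.5264 0.1524 0.0694]
 [0.519  0.1508 0.0817]
 [0.5122 0.1495 0.091 ]
 [0.507  0.1494 0.0897]
 [0.5027 0.15   0.0823]
 [0.5075 0.1578 0.0092]
 [0.5016 0.1574 0.0109]
 [0.4958 0.157  0.0118]
 [0.4908 0.1573 0.0066]
 [0.4844 0.1565 0.0122]]
238
[[ 0.5416  0.1444  0.0462]
 [ 0.53
[... 577 characters left out ...]
.1358 -0.0044]
 [ 0.4868  0.1354 -0.0031]]
246
[[ 0.543   0.1228  0.0412]
 [ 0.5363  0.122   0.0478]
 [ 0.529   0.1209  0.0583]
 [ 0.5223  0.1201  0.0655]
 [ 0.5154  0.1191  0.075 ]
 [ 0.5082  0.118   0.0868]
 [ 0.5035  0.1181  0.0826]
 [ 0.5099  0.1248 -0.0018]
 [ 0.5046  0.1249 -0.0053]
 [ 0.4982  0.1243 -0.0003]
 [ 0.4929  0.1243 -0.0038]
 [    nan     nan     nan]]
250
[[ 0.5447  0.1123  0.0329]
 [ 0.5378  0.1116  0.0404]
 [ 0.5299  0.1104  0.0541]
 [ 0.5227  0.1093  0.0651]
 [ 0.516   0.1086  0.0729]
 [ 0.5093  0.1078  0.0811]
 [ 0.5038  0.1075  0.0823]
 [ 0.5101  0.1134 -0.0015]
 [ 0.5044  0.1132 -0.0015]
 [ 0.4979  0.1126  0.004 ]
 [ 0.4926  0.1126  0.0006]
 [ 0.4871  0.1125 -0.0008]]
```

View pics/t14.png

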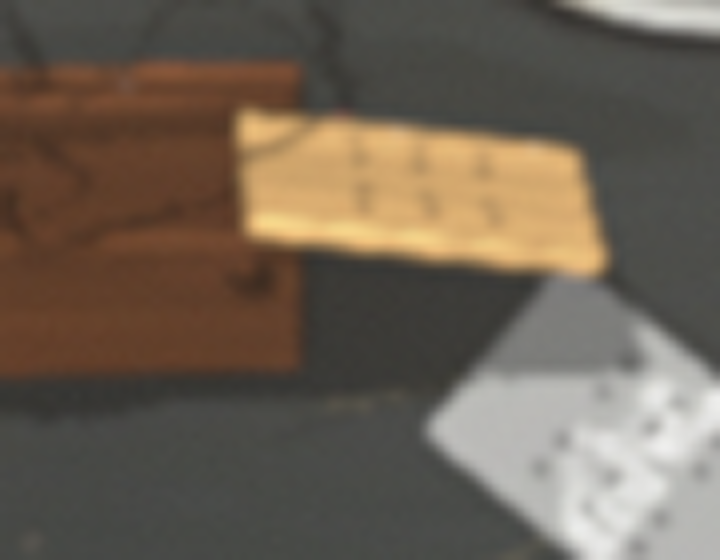

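View pics/s14.png

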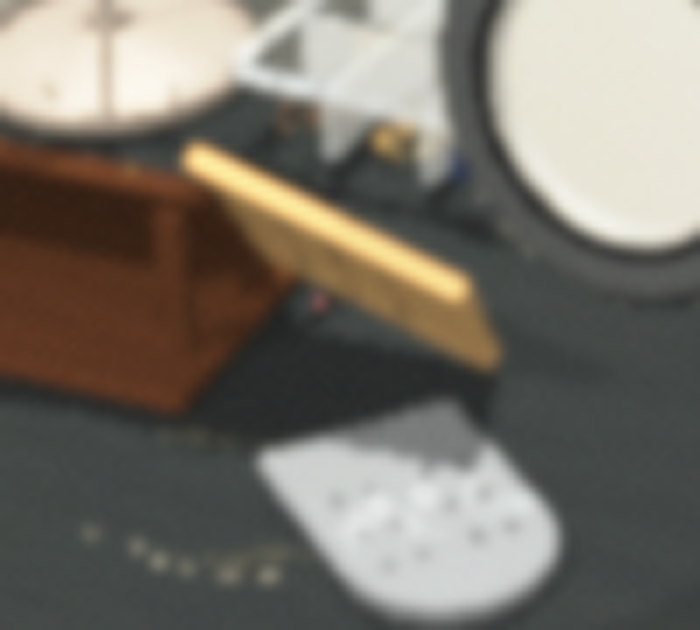

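```bash
cat > sq.py <<'E'
from ov import *
f=load('top');P=cloud(f); c=f['color'].astype(int)
x0,y0,x1,y1=228,200,280,226
m=np.zeros(c.shape[:2],np.uint8); s=c[y0:y1,x0:x1]; m[y0:y1,x0:x1]=(s[...,0]>140)&(s[...,0]-s[...,2]>40)
m=cv2.morphologyEx(m,cv2.MORPH_CLOSE,np.ones((5,5))); m=cv2.morphologyEx(m,cv2.MORPH_OPEN,np.ones((3,3)))
cnt=max(cv2.findContours(m,0,2)[0],key=cv2.contourArea)[:,0]
me=cv2.erode(m,np.ones((5,5))); me[218:]=0
# use only face: below bright top strip
Q=P[(me>0)&~np.isnan(P[...,0])]
for _ in range(4):
    A=Q-Q.mean(0); n=np.linalg.svd(A)[2][2]; r=A@n; Q=Q[abs(r)<2*r.std()+1e-4]
n*=np.sign(n[0]); print('n',n,'res',r.std(),'mean',Q.mean(0),len(Q))
from fit import ray
fx=load('top')
W=np.array([ray(fx,u,v,Q.mean(0),n) for u,v in cnt])
lat=np.cross([0,0,1.],n);lat/=np.linalg.norm(lat);up=np.cross(n,lat)
L=(W-Q.mean(0))@np.stack([lat,up],1)
print('lat',lat,'up',up)
r=cv2.minAreaRect(L.astype(np.float32)*1000);print(r, cv2.boxPoints(r))
for p in cv2.approxPolyDP(cnt.reshape(-1,1,2),3,True)[:,0]: print('poly',p,ray(fx,p[0],p[1],Q.mean(0),n))
E
python3 sq.py
python3 - <<'E'
import numpy as np,cv2
# initial images are overwritten in npz; use pics
E
```

```text
n [ 0.8078 -0.1741  0.5632] res 0.0008598285763244486 mean [0.5285 0.1113 0.0548] 349
lat [ 0.2106  0.9776 -0.    ] up [-0.5505  0.1186  0.8263]
((-6.849315643310547, 2.2713851928710938), (122.08726501464844, 100.35667419433594), 15.211771965026855) [[-78.9203  34.6745]
 [-52.588  -62.1659]
 [ 65.2217 -30.1318]
 [ 38.8893  66.7087]]
poly [230 204] [0.5542 0.1682 0.0356]
poly [231 219] [0.5016 0.1552 0.1069]
poly [274 223] [0.4979 0.0435 0.0778]
poly [270 208] [0.5507 0.0573 0.0062]
```

```bash
cat > sqfit.py <<'E'
from sq import *
from scipy.optimize import minimize
p0=Q.mean(0)
def frame(th): 
    zb=-(np.cos(th)*lat+np.sin(th)*up)   # top to the right
    yb=np.cross(zb,n); return zb,yb     # x=n,y=z x x
def corners(v,off):
    zb,yb=frame(v[2]); c=p0+lat*v[0]+up*v[1]
    return np.array([c+a*.04*yb+b*.06*zb+s*n for s in(off,off-.008) for a,b in((1,1),(-1,1),(-1,-1),(1,-1))])
S=6
big=cv2.resize(m[190:236,220:290].astype(np.float32),None,fx=S,fy=S,interpolation=cv2.INTER_LINEAR)>.5
def cost(v):
    q=(proj(f,corners(v,0))-[220,190]+.5)*S
    h=cv2.convexHull(q.astype(np.float32)); im=np.zeros(big.shape,np.uint8); cv2.fillConvexPoly(im,np.round(h*16).astype(int),1,shift=4)
    return 1-(im.astype(bool)&big).sum()/(im.astype(bool)|big).sum()
best=min((minimize(cost,[a,b,t],method='Nelder-Mead',options=dict(initial_simplex=np.array([[a,b,t],[a+.01,b,t],[a,b+.01,t],[a,b,t+.1]]))) for a in(-.01,0,) for b in(-.005,.005) for t in(.1,.25)),key=lambda r:r.fun)
v=best.x; zb,yb=frame(v[2]); cen=p0+lat*v[0]+up*v[1]-.004*n
if __name__=='__main__':
    print('IoU',1-best.fun,v,'zb',zb,'yb',yb,'n',n,'centre',cen); print(corners(v,0))
    np.savez('sq.npz',zb=zb,yb=yb,n=n,cen=cen)
    cc=corners(v,0); fs=load('scene')
    for ff,nm,box in((f,'t15.png',(220,190,290,236)),(fs,'s15.png',(190,170,290,250))): draw(ff,[(cc[:4],(0,255,0)),(cc[4:],(255,0,0))],nm,box,8)
    q=proj(f,cc[:4]).astype(np.float32)
    dst=np.float32([[320,0],[0,0],[0,480],[320,480]])  # yb left.. any
    w1=cv2.warpPerspective(f['color'][...,::-1],cv2.getPerspectiveTransform(q,dst),(320,480))
    t=cv2.imread('pics/t1.png')
    o=np.float32([[388,247],[608,243],[637,105],[435,110]])/7-.5+[140,190]  # +y/top, -y/top, -y/bot, +y/bot
    q2=((o-[145,185]+.5)*8-.5).astype(np.float32)
    w2=cv2.warpPerspective(t,cv2.getPerspectiveTransform(q2,dst),(320,480))
    cv2.imwrite('pics/rect.png',np.hstack([w1,np.zeros((480,40,3),np.uint8),w2]))
E
python3 sqfit.py
```

```text
n [ 0.8078 -0.1741  0.5632] res 0.0008598285763244486 mean [0.5285 0.1113 0.0548] 349
lat [ 0.2106  0.9776 -0.    ] up [-0.5505  0.1186  0.8263]
((-6.849315643310547, 2.2713851928710938), (122.08726501464844, 100.35667419433594), 15.211771965026855) [[-78.9203  34.6745]
 [-52.588  -62.1659]
 [ 65.2217 -30.1318]
 [ 38.8893  66.7087]]
poly [230 204] [0.5542 0.1682 0.0356]
poly [231 219] [0.5016 0.1552 0.1069]
poly [274 223] [0.4979 0.0435 0.0778]
poly [270 208] [0.5507 0.0573 0.0062]
IoU 0.9538372985418265 [-0.0051 -0.005   0.2556] zb [-0.0646 -0.9758 -0.2089] yb [-0.5859 -0.1324  0.7995] n [ 0.8078 -0.1741  0.5632] centre [0.527  0.1064 0.0484]
[[0.5029 0.0418 0.0701]
 [0.5498 0.0524 0.0061]
 [0.5575 0.1695 0.0312]
 [0.5107 0.1589 0.0951]
 [0.4964 0.0432 0.0656]
 [0.5433 0.0538 0.0016]
 [0.5511 0.1709 0.0267]
 [0.5042 0.1603 0.0906]]
```

```bash
sleep 1
```

```text
(no output)
```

View pics/t15.png

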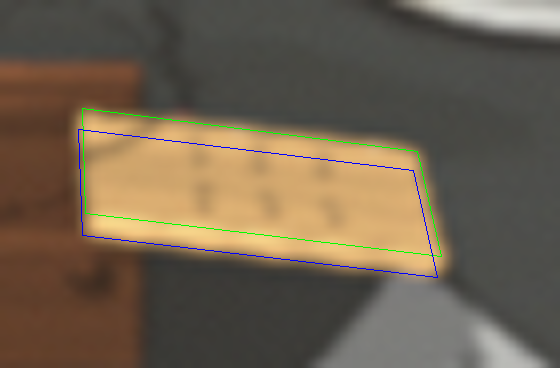

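View pics/s15.png

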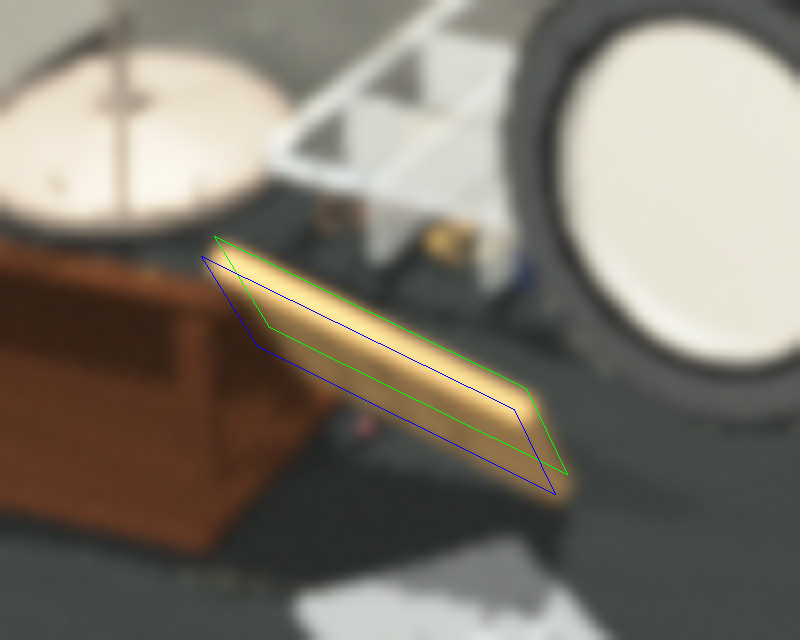

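View pics/rect.png

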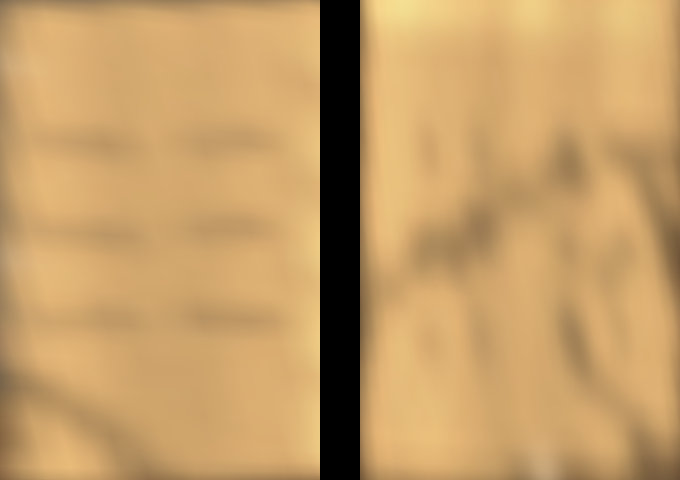

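```bash
python3 - <<'E'
from ov import *
f=load('scene')
R_=tool(-5.9,0).as_matrix(); top=np.array([.5705,-.1855-.001,.138])
best=None
def cr(top): 
    b=board(top,R_,0)[1]; return b   # near face; order (40,0),(-40,0),(-40,120),(40,120) in tool y
it=[(board(top+np.array([.0,-.001,-.002]),R_,1)[1],(255,0,0))]
draw(f,it,'s16.png',(290,180,390,280),7)
q=proj(f,cr(top+np.array([0,-.001,-.002]))).astype(np.float32)
dst=np.float32([[320,0],[0,0],[0,480],[320,480]])
cv2.imwrite('pics/rect2.png',cv2.warpPerspective(f['color'][...,::-1],cv2.getPerspectiveTransform(q,dst),(320,480)))
E
```

```text
(no output)
```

View pics/s16.png

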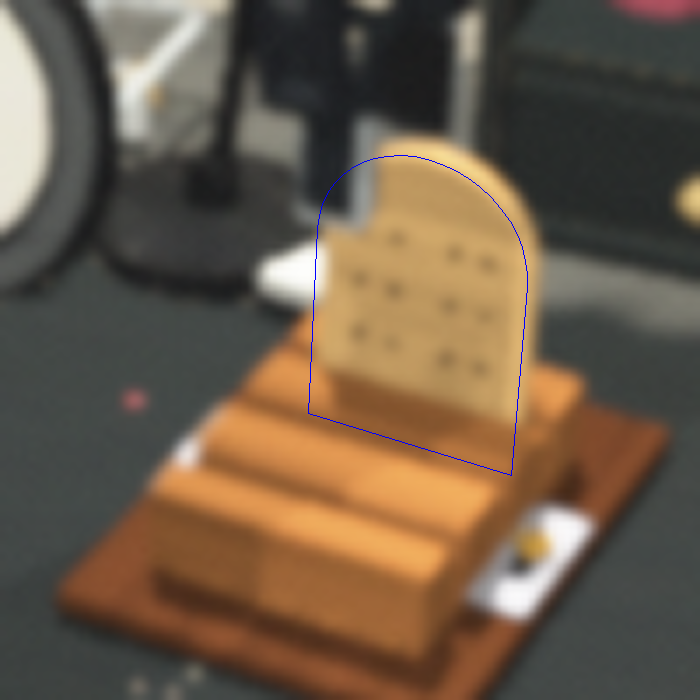

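View pics/rect2.png

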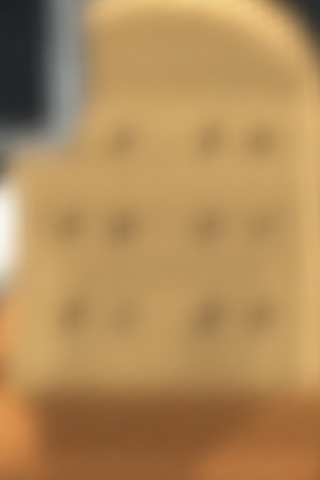

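```bash
cat > kin.py <<'E'
from plan import *
from scipy.optimize import least_squares
S=[ # q, p, (yaw,tilt,roll)
([1.32600436,.320223212,1.56555364,-2.4e-5,1.25742711,-.0200268],[.12807567,.56013234,.24457038],(77.12,-.09,0)),
([ 0.8365,0.1806,2.106,-0.8575,0.5724,1.4643],[0.4369,0.3151,0.1806],(2.54,35.01,.08)),
([ 0.7561,0.3459,2.122,-1.1404,0.4259,1.7181],[0.4874,0.3184,0.1061],(2.62,34.99,.09)),
([ 0.7585,0.3351,2.1247,-1.1277,0.4286,1.7077],[0.4845,0.3176,0.1104],(2.47,35.06,-.08)),
([ 0.8634,0.1368,2.0972,-0.8079,0.62,1.4247],[0.4222,0.3149,0.2012],(2.46,35.17,-.09)),
([-0.2875,0.1687,1.8488,0.0022,1.0924,-0.1881],[0.4582,-0.1229,0.2167],(-5.74,1.80,.23)),
([-0.3292,0.388,1.5757,0.0023,1.1773,-0.231],[0.5714,-0.1823,0.2009],(-5.68,.06,-.11)),
([-0.3332,0.4567,1.679,-0.0001,1.0042,-0.2303],[0.5709,-0.1855,0.1226],(-5.9,.09,.02)),
([0.021,0.1326,1.7934,0.0015,1.2137,0.1201],[0.4607,0.0216,0.2539],(-5.71,.09,-.09)),
([-0.5631,0.1007,1.8317,-0.003,1.2066,-0.4527],[0.379,-0.2266,0.2537],(-6.26,.06,.21))]
E=lambda a,t: R.from_euler(a,t)
def fk(q,p):
    d1,a1,l2x,l2z,l3x,l3z,wx,wz=p
    r=E('z',q[0]); x=r.apply([a1,0,d1]); r=r*E('y',q[1]); x=x+r.apply([l2x,0,l2z]); r=r*E('y',q[2]); x=x+r.apply([l3x,0,l3z])
    r=r*E('z',q[3])*E('y',q[4]); x=x+r.apply([wx,0,wz]); r=r*E('z',q[5])
    return x,r
SG=None
def fitk(s4,s6):
    def res(p):
        o=[]
        for q,x,e in S:
            q=np.array(q)*[1,1,1,s4,1,s6]; xx,r=fk(q,p[:8]); o+=list((xx-x)*100)
            o+=list((tool(*e[:2]).inv()*r*R.from_euler('z',[0])).as_rotvec().ravel()*0) 
        return np.array(o+list(p*1e-3))
    s=least_squares(res,[.3,0,0,.3,0,.3,0,.15]); return s
if __name__=='__main__':
    for s4 in(1,-1):
        s=fitk(s4,1); print(s4,s.cost,s.x)
        for s6 in (1,-1):
            print(s6,[ (tool(*e[:2]).inv()*fk(np.array(q)*[1,1,1,s4,1,s6],s.x)[1]).as_rotvec(degrees=True).round(1).tolist() for q,x,e in S[:6]])
E
python3 kin.py; nproc
```

```text
1 4.05657204329249 [ 0.1187 -0.0008  0.0021  0.586   0.0134  0.4023 -0.0095  0.2933]
1 [[-0.0, -0.0, 180.0], [-0.0, 0.2, 180.0], [0.0, 0.2, 180.0], [-0.0, 0.2, -180.0], [0.0, 0.2, -180.0], [-0.0, -0.4, -180.0]]
-1 [[0.0, 0.0, -177.7], [-0.1, 0.0, 12.2], [-0.1, -0.0, -16.9], [0.1, 0.0, -15.7], [0.1, -0.0, 16.7], [-0.1, -0.3, -158.4]]
-1 45.14118861429929 [-0.3479  0.0258  0.0653  0.461  -0.2203  0.0895 -0.156   0.0279]
1 [[-0.0, -0.0, 180.0], [53.2, 5.6, -85.7], [45.1, -6.8, -50.8], [45.4, -6.2, -52.3], [55.5, 8.3, -92.2], [-0.1, 0.7, 179.9]]
-1 [[0.0, 0.0, -177.7], [-0.1, -54.7, 93.9], [-0.1, -51.2, 103.5], [0.1, -51.3, 103.0], [0.1, -55.9, 90.7], [-0.1, -0.6, -158.6]]
4
```

```bash
cat > kin2.py <<'E'
from kin import *
def fk2(q,p):
    a=p.reshape(5,3)
    r=E('z',q[0]); x=r.apply(a[0]); r=r*E('y',q[1]); x=x+r.apply(a[1]); r=r*E('y',q[2]); x=x+r.apply(a[2])
    r=r*E('z',q[3]); x=x+r.apply(a[3]*[1,1,0]); r=r*E('y',q[4]); x=x+r.apply(a[4]); r=r*E('z',q[5])*E('z',np.pi)
    return x,r
def fit2():
    return least_squares(lambda p: np.concatenate([np.concatenate([(fk2(q,p)[0]-x)*100 for q,x,e in S]),p*1e-3]),np.array([0,0,.12,0,0,.58,0,0,.4,0,0,0,0,0,.29]))
if __name__=='__main__':
    s=fit2(); print(s.cost,s.x.reshape(5,3)); np.save('kp.npy',s.x)
    for q,x,e in S: print(((fk2(q,s.x)[0]-x)*1000).round(1))
E
python3 kin2.py
```

```text
0.00012901665416943493 [[-0.0003  0.0025  0.1401]
 [-0.      0.0046  0.5916]
 [ 0.0247  0.0045  0.4172]
 [ 0.0003  0.001   0.    ]
 [-0.0002 -0.001   0.304 ]]
[-0. -0.  0.]
[-0.  0. -0.]
[-0. -0.  0.]
[ 0. -0.  0.]
[0. 0. 0.]
[-0.  0. -0.]
[-0.  -0.1 -0. ]
[0. 0. 0.]
[0. 0. 0.]
[-0. -0. -0.]
```

```bash
cat > ik.py <<'E'
from kin2 import *
KP=np.load('kp.npy'); LO=np.array([-3.11,-.84,.21,-1.34,.05,-2.56]);HI=np.array([3.11,2.01,2.61,4.49,2.63,2.56])
def ik(x,Rm,q0):
    Rt=R.from_matrix(Rm)
    def res(q):
        xx,r=fk2(q,KP); return np.concatenate([(xx-x)*10,(Rt.inv()*r).as_rotvec()])
    s=least_squares(res,np.clip(q0,LO+.001,HI-.001),bounds=(LO,HI),max_nfev=100); return s.x,np.abs(s.fun).max()
def allik(x,Rm):
    out=[]
    y=np.arctan2(x[1],x[0])
    for q1 in(y-.5,y,y+.5):
      for q4 in(-1,0,1,2,3,4):
        for q6 in(-1.5,0,1.5):
            q,e=ik(x,Rm,[q1,.3,1.8,q4,1,q6])
            if e<1e-4 and not any(np.abs(q-o).max()<.02 for o in out): out.append(q)
    return out
E
cat > cand.py <<'E'
from ik import *
d=np.load('sq.npz');zb,yb,n,cen=[d[k] for k in('zb','yb','n','cen')]
for al in(45,60,75,90):
    c,s=np.cos(np.radians(al)),np.sin(np.radians(al))
    for sx in(1,-1):
        x=sx*n; z=-(c*zb+s*yb); z/=np.linalg.norm(z); Rm=np.stack([x,np.cross(z,x),z],1); U,_,V=np.linalg.svd(Rm); Rm=U@V
        p=cen+.024*yb+.025*zb
        A=allik(p,Rm)
        th=np.radians(-5.9)
        for fl in(0,1):
            ex=np.array([np.cos(th),np.sin(th),0])*(1-2*fl); ey=np.cross([0,0,1.],ex); zz=-(c*np.array([0,0,1.])+s*ey)
            R2=np.stack([sx*ex,np.cross(zz,sx*ex),zz],1)
            p2=np.array([.4925,-.178,.018])+.024*ey+np.array([0,0,.085])
            B=allik(p2,R2)
            print('al',al,'sx',sx,'flip',fl,'| grasp',[q.round(2).tolist() for q in A],'| place',[q.round(2).tolist() for q in B])
E
python3 cand.py
```

```text
al 45 sx 1 flip 0 | grasp [[-0.43, 0.67, 2.32, 1.6, 1.13, -2.07]] | place [[0.09, 0.5, 1.98, -0.9, 1.08, 0.81]]
al 45 sx 1 flip 1 | grasp [[-0.43, 0.67, 2.32, 1.6, 1.13, -2.07]] | place [[-0.74, 0.61, 1.72, 0.61, 1.39, 2.2]]
al 45 sx -1 flip 0 | grasp [[-0.43, 0.67, 2.32, 1.6, 1.13, 1.07]] | place [[0.09, 0.5, 1.98, -0.9, 1.08, -2.33]]
al 45 sx -1 flip 1 | grasp [[-0.43, 0.67, 2.32, 1.6, 1.13, 1.07]] | place [[-0.74, 0.61, 1.72, 0.61, 1.39, -0.94]]
al 60 sx 1 flip 0 | grasp [[-0.32, 0.52, 2.4, 1.81, 0.87, -2.07]] | place [[0.18, 0.61, 1.99, -1.06, 1.26, 1.02]]
al 60 sx 1 flip 1 | grasp [[-0.32, 0.52, 2.4, 1.81, 0.87, -2.07]] | place [[-0.8, 0.73, 1.68, 0.72, 1.57, 2.11]]
al 60 sx -1 flip 0 | grasp [[-0.32, 0.52, 2.4, 1.81, 0.87, 1.07]] | place [[0.18, 0.61, 1.99, -1.06, 1.26, -2.12]]
al 60 sx -1 flip 1 | grasp [[-0.32, 0.52, 2.4, 1.81, 0.87, 1.07]] | place [[-0.8, 0.73, 1.68, 0.72, 1.57, -1.03]]
al 75 sx 1 flip 0 | grasp [[-0.14, 0.4, 2.43, 2.11, 0.57, -2.12]] | place [[0.24, 0.75, 1.99, -1.16, 1.46, 1.19]]
al 75 sx 1 flip 1 | grasp [[-0.14, 0.4, 2.43, 2.11, 0.57, -2.12]] | place [[-0.84, 0.85, 1.65, 0.82, 1.75, 2.04]]
al 75 sx -1 flip 0 | grasp [[-0.14, 0.4, 2.43, 2.11, 0.57, 1.02]] | place [[0.24, 0.75, 1.99, -1.16, 1.46, -1.95]]
al 75 sx -1 flip 1 | grasp [[-0.14, 0.4, 2.43, 2.11, 0.57, 1.02]] | place [[-0.84, 0.85, 1.65, 0.82, 1.75, -1.1]]
al 90 sx 1 flip 0 | grasp [] | place [[0.25, 0.89, 1.98, -1.23, 1.66, 1.32]]
al 90 sx 1 flip 1 | grasp [] | place [[-0.85, 0.97, 1.63, 0.9, 1.93, 1.99]]
al 90 sx -1 flip 0 | grasp [[0.08, 0.34, 2.4, 2.79, 0.25, 0.58]] | place [[0.25, 0.89, 1.98, -1.23, 1.66, -1.82]]
al 90 sx -1 flip 1 | grasp [[0.08, 0.34, 2.4, 2.79, 0.25, 0.58]] | place [[-0.85, 0.97, 1.63, 0.9, 1.93, -1.16]]
```

```bash
cat > tr.py <<'E'
from ik import *
LIM=np.array([2.57,2.57,3.14,3.14,3.14,3.14])*.7/12
def cur():
    o=ctrl.get_obs(); return o['ee_pos'],o['tcp_rot'],o['joint_positions']
def seg(x,Rm,q,x1,R1,N,verb=True,rv=None):
    """N equal rows from pose to target"""
    if rv is None: rv=(R.from_matrix(R1)*R.from_matrix(Rm).inv()).as_rotvec(degrees=True)
    mx=0;ok=True
    for i in range(1,N+1):
        xx=x+(x1-x)*i/N; rr=(R.from_rotvec(rv*i/N,degrees=True)*R.from_matrix(Rm)).as_matrix()
        q2,e=ik(xx,rr,q); mx=np.maximum(mx,abs(q2-q)/LIM); q=q2; ok&=e<1e-3
    print('N',N,'rot/row',rv/N,'d/row',(x1-x)/N,'ok',ok,'speedfrac',mx.round(2),'qend',q.round(2))
    return xx,rr,q
def grasp(al,sx=-1):
    d=np.load('sq.npz');zb,yb,n,cen=[d[k] for k in('zb','yb','n','cen')]
    c,s=np.cos(np.radians(al)),np.sin(np.radians(al))
    x=sx*n; z=-(c*zb+s*yb); z/=np.linalg.norm(z); Rm=np.stack([x,np.cross(z,x),z],1); U,_,V=np.linalg.svd(Rm)
    return cen+.024*yb+.025*zb,U@V
def place(al,p=(.4925,-.178),sx=-1,fl=1,th=-5.9,h=.018):
    th=np.radians(th);c,s=np.cos(np.radians(al)),np.sin(np.radians(al))
    ex=np.array([np.cos(th),np.sin(th),0])*(1-2*fl); ey=np.cross([0,0,1.],ex); zz=-(c*np.array([0,0,1.])+s*ey)
    return np.array([*p,h])+.024*ey+np.array([0,0,.085]),np.stack([sx*ex,np.cross(zz,sx*ex),zz],1)
E
python3 - <<'E'
from tr import *
s=cur()
for al in (45,52):
    p,G=grasp(al); z=G[:,2]; print('al',al,'p',p,'z',z)
    a=seg(*s,p-.13*z+np.array([0,0,.08]),G,18)
    b=seg(*a,p-.06*z,G,6); c=seg(*b,p,G,6)
    yb=np.load('sq.npz')['yb']
    L=seg(*c,p+np.array([-.09,-.03,.15]),G,8)
    P2,R2=place(al); 
    M=seg(*L,P2+np.array([-.03,-.02,.14]),R2,20); W=seg(*M,P2+[0,0,.04],R2,6)
E
```

```text
al 45 p [0.5113 0.0788 0.0623] z [ 0.46    0.7836 -0.4176]
N 18 rot/row [ 3.0858  4.0258 -7.85  ] d/row [ 0.004   0.0111 -0.0032] ok True speedfrac [0.13 0.28 0.39 0.55 0.46 0.8 ] qend [-0.73  0.36  2.23  1.18  1.3   1.46]
N 6 rot/row [-0.  0.  0.] d/row [ 0.0054  0.0091 -0.0182] ok True speedfrac [0.18 0.29 0.11 0.26 0.18 0.3 ] qend [-0.57  0.6   2.32  1.43  1.16  1.14]
N 6 rot/row [-0.  0. -0.] d/row [ 0.0046  0.0078 -0.0042] ok True speedfrac [0.15 0.07 0.01 0.15 0.03 0.07] qend [-0.43  0.67  2.32  1.6   1.13  1.07]
N 8 rot/row [-0.  0.  0.] d/row [-0.0112 -0.0037  0.0187] ok True speedfrac [0.19 0.35 0.08 0.24 0.16 0.3 ] qend [-0.63  0.26  2.36  1.26  1.25  1.46]
N 20 rot/row [-2.3738 -5.7522  4.7698] d/row [ 0.0019 -0.0135  0.0015] ok True speedfrac [0.19 0.18 0.25 0.26 0.25 0.7 ] qend [-0.8   0.45  1.6   0.57  1.65 -0.82]
N 6 rot/row [ 0.  0. -0.] d/row [ 0.005   0.0033 -0.0167] ok True speedfrac [0.06 0.14 0.1  0.04 0.18 0.07] qend [-0.74  0.57  1.68  0.61  1.46 -0.89]
al 52 p [0.5113 0.0788 0.0623] z [ 0.5015  0.7051 -0.5014]
N 18 rot/row [ 3.1189  3.5712 -8.1822] d/row [ 0.0
[... 181 characters left out ...]
peedfrac [0.18 0.32 0.13 0.33 0.2  0.37] qend [-0.53  0.52  2.37  1.51  1.04  1.16]
N 6 rot/row [-0.  0. -0.] d/row [ 0.005   0.0071 -0.005 ] ok True speedfrac [0.15 0.09 0.01 0.17 0.03 0.09] qend [-0.39  0.6   2.36  1.69  1.01  1.07]
N 8 rot/row [-0.  0. -0.] d/row [-0.0112 -0.0037  0.0187] ok True speedfrac [0.19 0.36 0.06 0.3  0.17 0.35] qend [-0.59  0.17  2.37  1.28  1.13  1.54]
N 20 rot/row [-2.3738 -5.7522  4.7698] d/row [ 0.0019 -0.0135  0.0015] ok True speedfrac [0.28 0.2  0.25 0.2  0.28 0.8 ] qend [-0.83  0.5   1.59  0.64  1.72 -0.86]
N 6 rot/row [ 0.  0. -0.] d/row [ 0.005   0.0033 -0.0167] ok True speedfrac [0.06 0.14 0.09 0.03 0.17 0.08] qend [-0.78  0.62  1.67  0.66  1.54 -0.94]
```

Call:
{"op": "move_arm", "data": {"commands": "2.136 2.787 -5.435 0.0028 0.0077 -0.0022 0.6;2.136 2.787 -5.435 0.0028 0.0077 -0.0022 0.6;2.136 2.787 -5.435 0.0028 0.0077 -0.0022 0.6;2.136 2.787 -5.435 0.0028 0.0077 -0.0022 0.6;2.136 2.787 -5.435 0.0028 0.0077 -0.0022 0.6;2.136 2.787 -5.435 0.0028 0.0077 -0.0022 0.6;2.136 2.787 -5.435 0.0028 0.0077 -0.0022 0.6;2.136 2.787 -5.435 0.0028 0.0077 -0.0022 0.6;2.136 2.787 -5.435 0.0028 0.0077 -0.0022 0.6;2.136 2.787 -5.435 0.0028 0.0077 -0.0022 0.6;2.136 2.787 -5.435 0.0028 0.0077 -0.0022 0.6;2.136 2.787 -5.435 0.0028 0.0077 -0.0022 0.6;2.136 2.787 -5.435 0.0028 0.0077 -0.0022 0.6"}}

```text
time_s: 12.85
ee_pos: [0.4179, -0.1204, 0.2248]
tcp_rot: [[0.097, -0.979, -0.18], [-0.732, -0.192, 0.654], [-0.675, 0.068, -0.735]]
force: [0.5, 0.2, -0.1]
grip_width: 0.0514
```

Call:
{"op": "move_arm", "data": {"commands": "2.136 2.787 -5.435 0.0028 0.0077 -0.0022 0.6;2.136 2.787 -5.435 0.0028 0.0077 -0.0022 0.6;2.136 2.787 -5.435 0.0028 0.0077 -0.0022 0.6;2.136 2.787 -5.435 0.0028 0.0077 -0.0022 0.6;2.136 2.787 -5.435 0.0028 0.0077 -0.0022 0.6;2.136 2.787 -5.435 0.0028 0.0077 -0.0022 0.6;2.136 2.787 -5.435 0.0028 0.0077 -0.0022 0.6;2.136 2.787 -5.435 0.0028 0.0077 -0.0022 0.6;2.136 2.787 -5.435 0.0028 0.0077 -0.0022 0.6;2.136 2.787 -5.435 0.0028 0.0077 -0.0022 0.6;2.136 2.787 -5.435 0.0028 0.0077 -0.0022 0.6;2.136 2.787 -5.435 0.0028 0.0077 -0.0022 0.6;2.136 2.787 -5.435 0.0028 0.0077 -0.0022 0.6;0 0 0 0 0 0 0.6;0 0 0 0 0 0 0.6"}}

```text
time_s: 14.1
ee_pos: [0.4533, -0.0204, 0.1964]
tcp_rot: [[-0.806, -0.375, 0.458], [0.168, 0.596, 0.785], [-0.567, 0.71, -0.418]]
force: [0.9, -0.3, 0.5]
grip_width: 0.0513
```

```bash
python3 - <<'E'
from tr import *
from ov import draw
s=cur(); print(ctrl.get_obs()['time_s'],s[0],s[2])
p,G=grasp(45); z=G[:,2]
b=seg(*s,p-.06*z,G,6); c=seg(*b,p,G,6)
draw(grab('scene'),[],'s17.png',(170,110,310,280),4)
E
```

```text
14.1 [ 0.4533 -0.0204  0.1964] [-0.7184  0.366   2.2289  1.1833  1.3     1.4552]
N 6 rot/row [ 0.0261  0.0392 -0.0486] d/row [ 0.0051  0.0087 -0.0182] ok True speedfrac [0.17 0.29 0.11 0.26 0.17 0.3 ] qend [-0.57  0.6   2.32  1.43  1.16  1.14]
N 6 rot/row [-0.  0.  0.] d/row [ 0.0046  0.0078 -0.0042] ok True speedfrac [0.15 0.07 0.01 0.15 0.03 0.07] qend [-0.43  0.67  2.32  1.6   1.13  1.07]
```

View pics/s17.png

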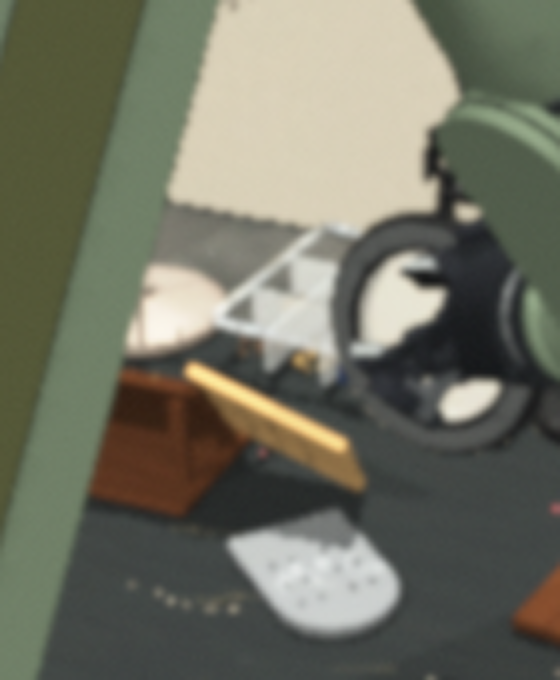

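Call:
{"op": "move_arm", "data": {"commands": "0.026 0.039 -0.049 0.0051 0.0087 -0.0182 0.6;0.026 0.039 -0.049 0.0051 0.0087 -0.0182 0.6;0.026 0.039 -0.049 0.0051 0.0087 -0.0182 0.6;0.026 0.039 -0.049 0.0051 0.0087 -0.0182 0.6;0.026 0.039 -0.049 0.0051 0.0087 -0.0182 0.6;0.026 0.039 -0.049 0.0051 0.0087 -0.0182 0.6;0 0 0 0 0 0 0.6;0 0 0 0 0 0 0.6"}}

```text
time_s: 14.82
ee_pos: [0.485, 0.0308, 0.0868]
tcp_rot: [[-0.808, -0.368, 0.461], [0.176, 0.596, 0.784], [-0.563, 0.714, -0.417]]
force: [0.6, 0.3, 0.8]
grip_width: 0.0513
```

```bash
python3 - <<'E'
from tr import *
from ov import draw
s=cur(); print(ctrl.get_obs()['time_s'],ctrl.get_obs()['force'],s[0],s[2])
p,G=grasp(45)
seg(*s,p,G,6)
it=[(s[0][None],(0,0,255)),(p[None],(0,255,0))]
draw(grab('scene'),it,'s18.png',(190,150,310,260),6)
draw(grab('top'),it,'t18.png',(210,180,330,280),6)
E
```

```text
14.8167 [0.594  0.3367 0.7676] [0.485  0.0308 0.0868] [-0.5706  0.6072  2.3187  1.4353  1.1599  1.1389]
N 6 rot/row [-0.0133 -0.0042  0.0118] d/row [ 0.0044  0.008  -0.0041] ok True speedfrac [0.15 0.07 0.01 0.15 0.03 0.07] qend [-0.43  0.67  2.32  1.6   1.13  1.07]
```

View pics/s18.png

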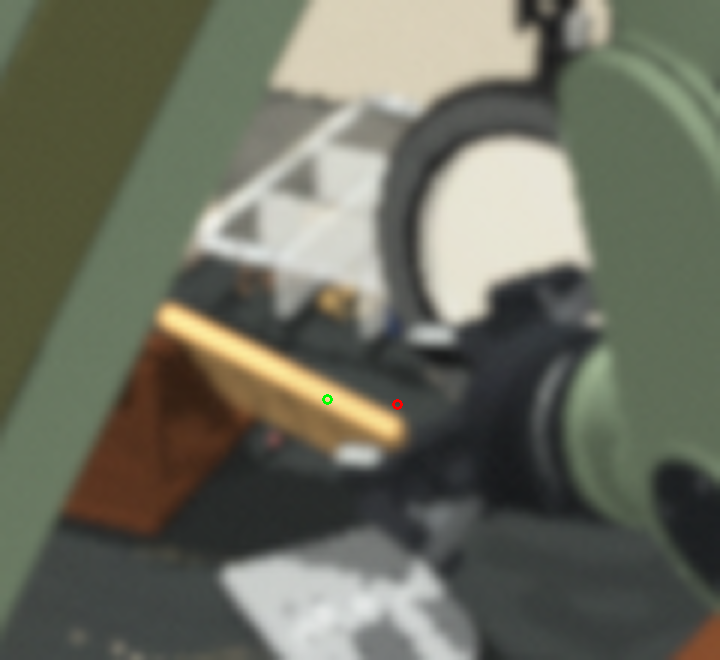

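View pics/t18.png

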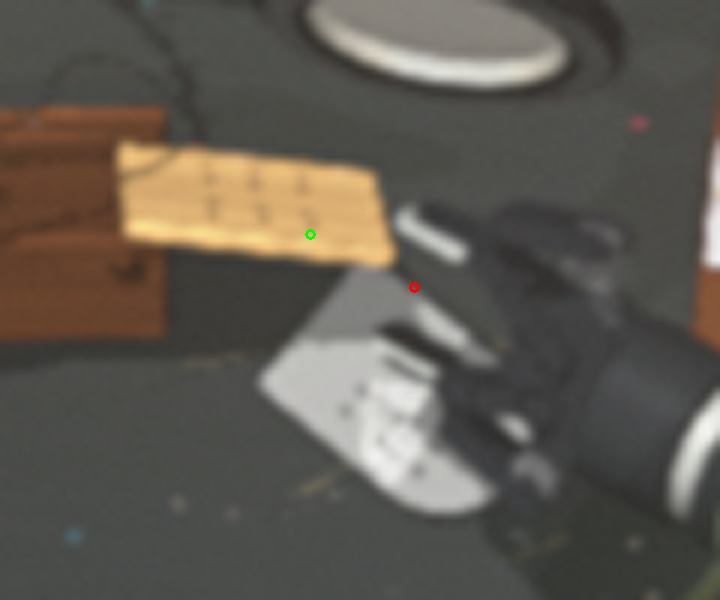

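Call:
{"op": "move_arm", "data": {"commands": "0 0 0 0.0044 0.008 -0.0041 0.6;0 0 0 0.0044 0.008 -0.0041 0.6;0 0 0 0.0044 0.008 -0.0041 0.6;0 0 0 0.0044 0.008 -0.0041 0.6;0 0 0 0.0044 0.008 -0.0041 0.6;0 0 0 0.0044 0.008 -0.0041 0.6;0 0 0 0 0 0 0.6"}}

```text
time_s: 15.5
ee_pos: [0.5113, 0.0791, 0.0633]
tcp_rot: [[-0.807, -0.368, 0.462], [0.176, 0.597, 0.783], [-0.564, 0.713, -0.417]]
force: [-0.4, 0.0, -0.3]
grip_width: 0.0514
```

```bash
python3 - <<'E'
from tr import *
from ov import draw
s=cur(); print(ctrl.get_obs()['time_s'],ctrl.get_obs()['force'],s[0],s[2])
draw(grab('scene'),[(s[0][None],(0,0,255))],'s19.png',(190,170,290,250),7)
draw(grab('top'),[(s[0][None],(0,0,255))],'t19.png',(210,190,310,260),7)
E
```

```text
15.5 [-0.3606  0.0087 -0.3101] [0.5113 0.0791 0.0633] [-0.434   0.6647  2.3253  1.6     1.1312  1.0678]
```

View pics/s19.png

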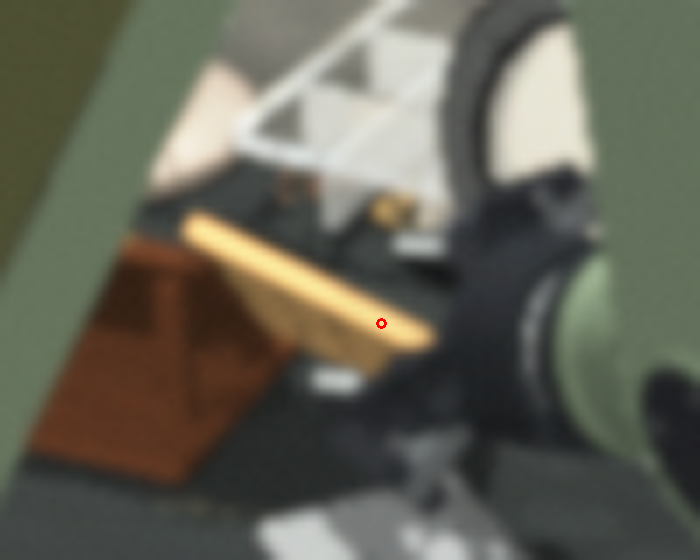

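View pics/t19.png

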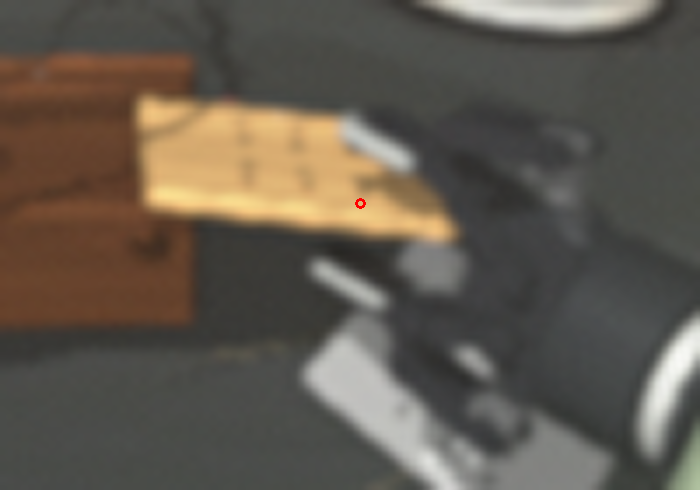

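Call:
{"op": "move_arm", "data": {"commands": "0 0 0 0 0 0 0.4;0 0 0 0 0 0 0.3;0 0 0 0 0 0 0.2;0 0 0 0 0 0 0.1;0 0 0 0 0 0 0;0 0 0 0 0 0 0;0 0 0 0 0 0 0;0 0 0 0 0 0 0", "squeeze": 60}}

```text
time_s: 16.27
ee_pos: [0.5105, 0.0788, 0.0624]
tcp_rot: [[-0.808, -0.366, 0.462], [0.177, 0.597, 0.782], [-0.562, 0.714, -0.417]]
force: [-1.6, -2.0, 1.1]
grip_width: 0.007
```

```bash
python3 - <<'E'
from tr import *
from ov import draw
s=cur();o=ctrl.get_obs(); print(o['time_s'],o['force'],o['ft_torque'],o['grip_width'],s[0],s[2])
draw(grab('top'),[(s[0][None],(0,0,255))],'t20.png',(210,190,310,260),7)
E
```

```text
16.2667 [-1.5924 -1.9984  1.0855] [-0.3953  0.2788  0.0178] 0.006976914856336251 [0.5105 0.0788 0.0624] [-0.4351  0.6661  2.3267  1.6001  1.1308  1.0675]
```

View pics/t20.png

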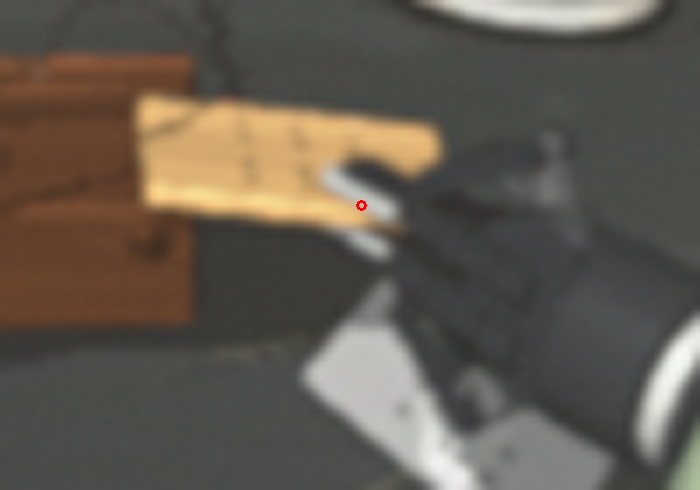

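Call:
{"op": "move_arm", "data": {"commands": "0 0 0 -0.0029 -0.0008 0.004 0;0 0 0 -0.0044 -0.0012 0.0062 0;0 0 0 -0.0059 -0.002 0.0085 0;0 0 0 -0.0059 -0.002 0.0085 0;0 0 0 -0.0059 -0.002 0.0085 0;0 0 0 -0.0059 -0.003 0.0085 0;0 0 0 -0.009 -0.004 0.016 0;0 0 0 -0.012 -0.004 0.022 0;0 0 0 -0.012 -0.004 0.022 0;0 0 0 -0.012 -0.004 0.022 0;0 0 0 -0.012 -0.004 0.022 0;0 0 0 0 0 0 0;0 0 0 0 0 0 0"}}

```text
time_s: 17.4
ee_pos: [0.4223, 0.0475, 0.2114]
tcp_rot: [[-0.806, -0.367, 0.464], [0.177, 0.6, 0.781], [-0.565, 0.711, -0.419]]
force: [1.3, 0.4, -1.2]
grip_width: 0.0074
```

```bash
python3 - <<'E'
from tr import *
from ov import draw
s=cur();o=ctrl.get_obs(); print(o['time_s'],o['force'],o['ft_torque'],o['grip_width'],s[0],s[2])
d=np.load('sq.npz'); 
# board pose in tool frame as modelled
p,G=grasp(45); B=np.stack([d['n'],d['yb'],d['zb']],1); c=G.T@(d['cen']-p); RB=G.T@B
cc=np.array([s[0]+s[1]@(c+RB@np.array([x,a*.04,b*.06])) for x in(.004,-.004) for a,b in((1,1),(-1,1),(-1,-1),(1,-1))])
for nm,bx in(('scene',(190,100,310,220)),('top',(200,180,320,290))): draw(grab(nm),[(cc[:4],(0,255,0)),(cc[4:],(255,0,0))],nm+'21.png',bx,6)
L=s
P2,R2=place(45); M=seg(*L,P2+np.array([-.03,-.02,.12]),R2,20)
E
```

```text
17.4 [ 1.2664  0.4058 -1.1914] [-0.6304  0.3639 -0.0042] 0.007400001597862766 [0.4223 0.0475 0.2114] [-0.6285  0.2596  2.3571  1.2687  1.2447  1.4544]
N 20 rot/row [-2.3901 -5.7416  4.7789] d/row [ 0.0019 -0.0135  0.0006] ok True speedfrac [0.19 0.18 0.25 0.26 0.24 0.7 ] qend [-0.8   0.47  1.62  0.57  1.61 -0.84]
```

View pics/scene21.png

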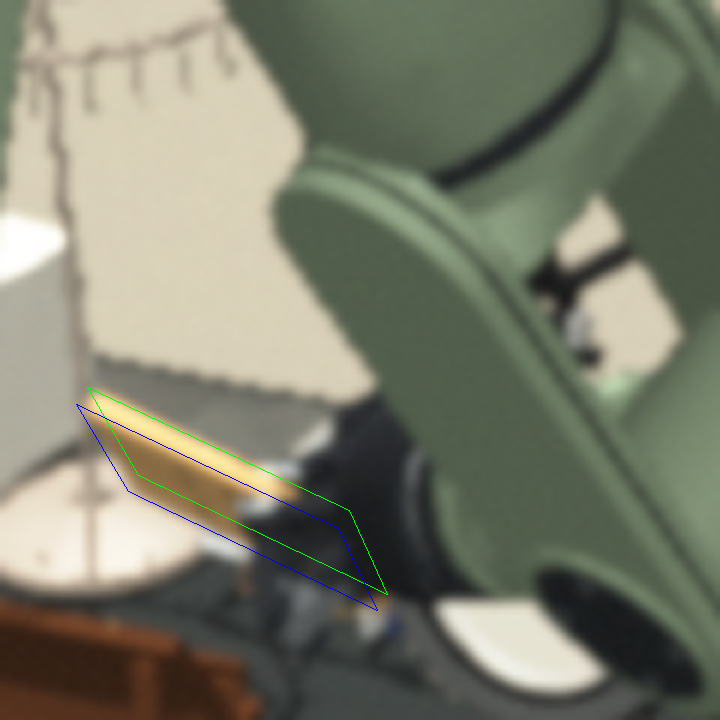

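View pics/top21.png

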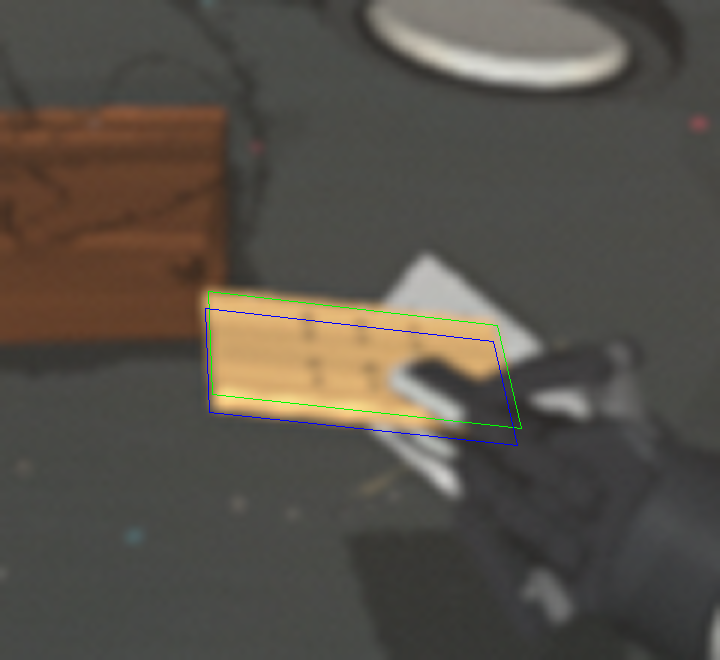

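Call:
{"op": "move_arm", "data": {"commands": "-1.992 -4.785 3.982 0.0016 -0.0112 0.0005 0;-1.992 -4.785 3.982 0.0016 -0.0112 0.0005 0;-1.992 -4.785 3.982 0.0016 -0.0112 0.0005 0;-1.992 -4.785 3.982 0.0016 -0.0112 0.0005 0;-1.992 -4.785 3.982 0.0016 -0.0112 0.0005 0;-1.992 -4.785 3.982 0.0016 -0.0112 0.0005 0;-1.992 -4.785 3.982 0.0016 -0.0112 0.0005 0;-1.992 -4.785 3.982 0.0016 -0.0112 0.0005 0;-1.992 -4.785 3.982 0.0016 -0.0112 0.0005 0;-1.992 -4.785 3.982 0.0016 -0.0112 0.0005 0;-1.992 -4.785 3.982 0.0016 -0.0112 0.0005 0;-1.992 -4.785 3.982 0.0016 -0.0112 0.0005 0"}}

```text
time_s: 18.5
ee_pos: [0.4422, -0.0868, 0.2149]
tcp_rot: [[0.194, -0.968, 0.158], [-0.481, 0.046, 0.876], [-0.855, -0.246, -0.457]]
force: [0.1, -0.1, -1.8]
grip_width: 0.0072
```

Call:
{"op": "move_arm", "data": {"commands": "-1.992 -4.785 3.982 0.0016 -0.0112 0.0005 0;-1.992 -4.785 3.982 0.0016 -0.0112 0.0005 0;-1.992 -4.785 3.982 0.0016 -0.0112 0.0005 0;-1.992 -4.785 3.982 0.0016 -0.0112 0.0005 0;-1.992 -4.785 3.982 0.0016 -0.0112 0.0005 0;-1.992 -4.785 3.982 0.0016 -0.0112 0.0005 0;-1.992 -4.785 3.982 0.0016 -0.0112 0.0005 0;-1.992 -4.785 3.982 0.0016 -0.0112 0.0005 0;-1.992 -4.785 3.982 0.0016 -0.0112 0.0005 0;-1.992 -4.785 3.982 0.0016 -0.0112 0.0005 0;-1.992 -4.785 3.982 0.0016 -0.0112 0.0005 0;-1.992 -4.785 3.982 0.0016 -0.0112 0.0005 0;0 0 0 0 0 0 0;0 0 0 0 0 0 0;0 0 0 0 0 0 0"}}

```text
time_s: 19.75
ee_pos: [0.461, -0.2201, 0.2215]
tcp_rot: [[0.994, -0.079, 0.072], [-0.107, -0.703, 0.704], [-0.005, -0.707, -0.707]]
force: [-0.8, -0.1, -1.0]
grip_width: 0.0068
```

```bash
cat > held.py <<'E'
from tr import *
from ov import draw,proj
def model(s):
    d=np.load('sq.npz'); p,G=grasp(45); B=np.stack([d['n'],d['yb'],d['zb']],1); c=G.T@(d['cen']-p); RB=G.T@B
    return np.array([s[0]+s[1]@(c+RB@np.array([x,a*.04,b*.06])) for x in(.004,-.004) for a,b in((1,1),(-1,1),(-1,-1),(1,-1))]), s[1]@RB
E
python3 - <<'E'
from held import *
s=cur();o=ctrl.get_obs(); print(o['time_s'],o['force'],o['ft_torque'],o['grip_width'],s[0],s[2])
cc,RB=model(s); print(RB); print(cc[[2,3,6,7]])
for nm,bx in(('scene',(280,150,400,285)),('top',(310,150,430,270))): draw(grab(nm),[(cc[:4],(0,255,0)),(cc[4:],(255,0,0))],nm+'22.png',bx,5)
P2,R2=place(45); M=seg(*s,P2+np.array([0,0,.06]),R2,6)
E
```

```text
19.75 [-0.7657 -0.0633 -0.958 ] [-0.5908 -0.0009 -0.045 ] 0.006847419771786557 [ 0.461  -0.2201  0.2215] [-0.7984  0.4721  1.6235  0.5739  1.6092 -0.8372]
[[-0.9943 -0.1066  0.0048]
 [ 0.1066 -0.9943 -0.0006]
 [ 0.0049 -0.0001  1.    ]]
[[ 0.4634 -0.156   0.1365]
 [ 0.4549 -0.2355  0.1365]
 [ 0.4714 -0.1568  0.1365]
 [ 0.4628 -0.2364  0.1365]]
N 6 rot/row [-0.006  -0.0462  0.0368] d/row [ 0.0048  0.003  -0.0097] ok True speedfrac [0.06 0.08 0.05 0.03 0.11 0.03] qend [-0.75  0.54  1.67  0.6   1.49 -0.87]
```

View pics/scene22.png

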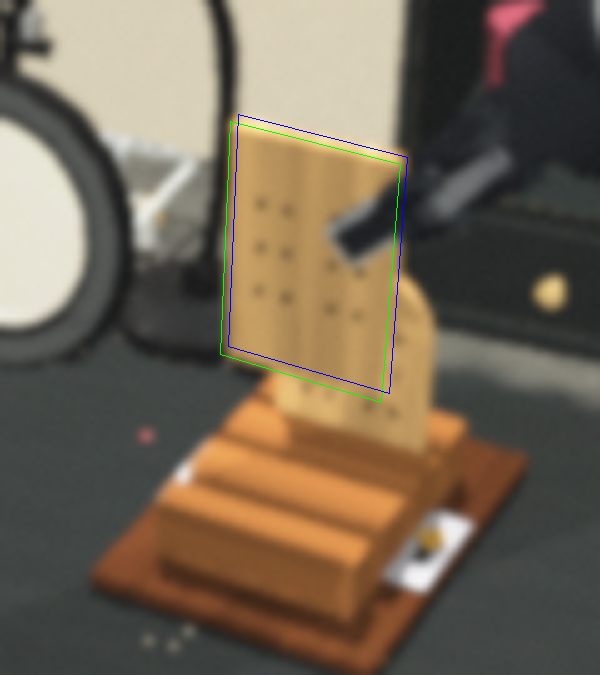

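View pics/top22.png

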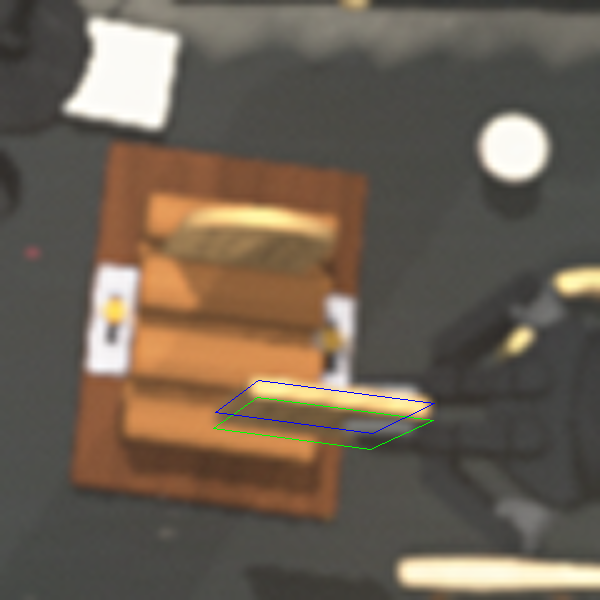

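```bash
python3 - <<'E'
from held import *
s=cur(); P2,R2=place(45,(.491,-.1775)); print(P2); seg(*s,P2+np.array([0,0,.05]),R2,7)
f=load('scene');P=cloud(f);cc,RB=model(s)
L=(P-cc.mean(0))@RB; c=f['color'].astype(int)
m=(abs(L[...,0])<.015)&(abs(L[...,1])<.03)&(L[...,2]>-.05)&(L[...,2]<.05)&(c[...,0]>120)
Q=L[m];A=np.c_[Q[:,1:],np.ones(len(Q))]
k=np.linalg.lstsq(A,Q[:,0],rcond=None)[0]; r=Q[:,0]-A@k; g=abs(r)<.003; print(np.linalg.lstsq(A[g],Q[g,0],rcond=None)[0],g.sum())
E
```

```text
[ 0.4885 -0.2014  0.103 ]
N 7 rot/row [ 0.0026 -0.03    0.0276] d/row [ 0.0039  0.0027 -0.0098] ok True speedfrac [0.05 0.08 0.05 0.03 0.11 0.04] qend [-0.75  0.55  1.68  0.6   1.47 -0.88]
[0.0147 0.0027 0.0046] 786
```

Call:
{"op": "move_arm", "data": {"commands": "0.003 -0.03 0.028 0.0039 0.0027 -0.0098 0;0.003 -0.03 0.028 0.0039 0.0027 -0.0098 0;0.003 -0.03 0.028 0.0039 0.0027 -0.0098 0;0.003 -0.03 0.028 0.0039 0.0027 -0.0098 0;0.003 -0.03 0.028 0.0039 0.0027 -0.0098 0;0.003 -0.03 0.028 0.0039 0.0027 -0.0098 0;0.003 -0.03 0.028 0.0039 0.0027 -0.0098 0;0 0 0 0 0 0 0;0 0 0 0 0 0 0"}}

```text
time_s: 20.6
ee_pos: [0.4884, -0.2016, 0.1534]
tcp_rot: [[0.995, -0.071, 0.073], [-0.102, -0.704, 0.703], [0.002, -0.707, -0.708]]
force: [-0.4, 1.4, -0.5]
grip_width: 0.0075
```

```bash
python3 - <<'E'
from held import *
s=cur();o=ctrl.get_obs(); print(o['time_s'],o['force'],o['ft_torque'],o['grip_width'],s[0])
cc,RB=model(s); print(cc[[2,3,6,7]])
for nm,bx in(('scene',(280,150,400,285)),('top',(310,150,430,270))): draw(grab(nm),[(cc[:4],(0,255,0)),(cc[4:],(255,0,0))],nm+'23.png',bx,5)
P2,R2=place(45,(.491,-.1775)); seg(*s,P2,R2,6)
E
```

```text
20.6 [-0.398   1.3772 -0.5015] [-0.4889  0.0015  0.0312] 0.007476953782401568 [ 0.4884 -0.2016  0.1534]
[[ 0.491  -0.1376  0.0684]
 [ 0.4829 -0.2172  0.0685]
 [ 0.499  -0.1384  0.0684]
 [ 0.4909 -0.218   0.0685]]
N 6 rot/row [ 0.0094  0.0139 -0.0082] d/row [ 0.      0.     -0.0084] ok True speedfrac [0.   0.07 0.04 0.01 0.08 0.05] qend [-0.75  0.61  1.72  0.61  1.39 -0.94]
```

View pics/scene23.png

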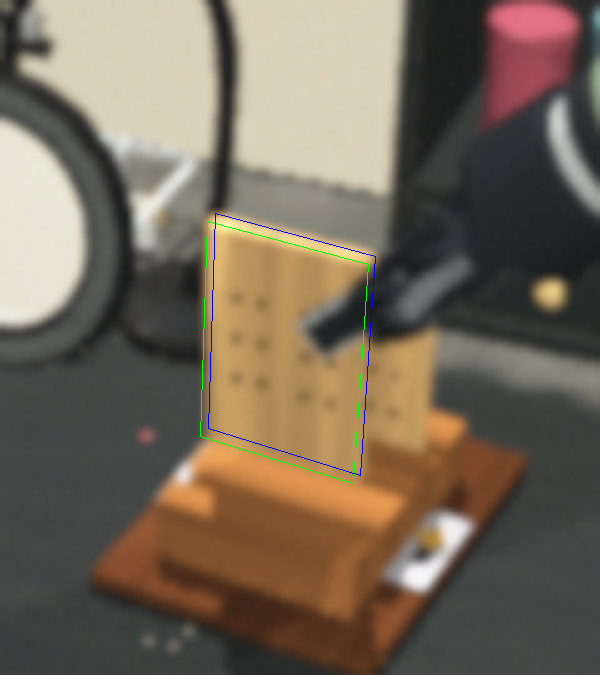

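View pics/top23.png

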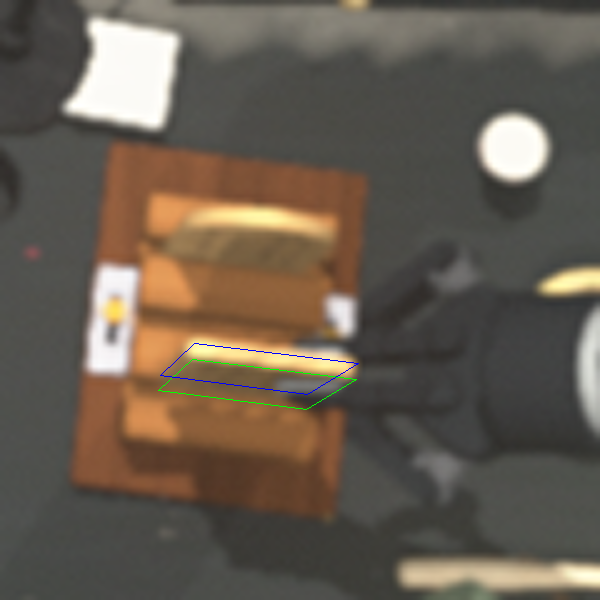

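Call:
{"op": "move_arm", "data": {"commands": "0 0 0 0 0 -0.005 0;0 0 0 0 0 -0.005 0;0 0 0 0 0 -0.005 0;0 0 0 0 0 -0.004 0;0 0 0 0 0 -0.003 0;0 0 0 0 0 -0.002 0;0 0 0 0 0 -0.002 0;0 0 0 0 0 0 0"}}

```text
time_s: 21.37
ee_pos: [0.4883, -0.2019, 0.1276]
tcp_rot: [[0.995, -0.071, 0.074], [-0.103, -0.705, 0.702], [0.002, -0.706, -0.708]]
force: [-0.1, 0.1, -2.0]
grip_width: 0.0073
```

```bash
python3 -c "
from plan import *
st()"
```

```text
t 21.37 p [ 0.4883 -0.2019  0.1276] yaw -5.88 tilt 0.13 roll -40.45 F [-0.136   0.1337 -1.9732] T [-0.5172  0.0387 -0.02  ] w 0.0073 q [-0.7469  0.5815  1.7018  0.6081  1.4272 -0.9149]
```

No contact; the bottom edge should be at the mouth. Continue gently.

Call:
{"op": "move_arm", "data": {"commands": "0 0 0 0 0 -0.002 0;0 0 0 0 0 -0.002 0;0 0 0 0 0 -0.002 0;0 0 0 0 0 -0.002 0;0 0 0 0 0 0 0"}}

```text
time_s: 21.78
ee_pos: [0.4883, -0.2019, 0.1196]
tcp_rot: [[0.995, -0.071, 0.074], [-0.103, -0.705, 0.702], [0.002, -0.706, -0.708]]
force: [1.3, 0.9, -2.5]
grip_width: 0.0071
```

```bash
python3 -c "
from plan import *
st()"
```

```text
t 21.78 p [ 0.4883 -0.2019  0.1196] yaw -5.88 tilt 0.13 roll -40.45 F [ 1.2948  0.8704 -2.4524] T [-0.5615  0.0648 -0.0244] w 0.0071 q [-0.7469  0.5911  1.7085  0.6095  1.4138 -0.9243]
```

Call:
{"op": "move_arm", "data": {"commands": "0 0 0 0 0 -0.002 0;0 0 0 0 0 -0.002 0;0 0 0 0 0 -0.002 0;0 0 0 0 0 -0.002 0;0 0 0 0 0 -0.001 0;0 0 0 0 0 -0.001 0;0 0 0 0 0 0 0"}}

```text
time_s: 22.37
ee_pos: [0.4883, -0.2019, 0.1098]
tcp_rot: [[0.995, -0.071, 0.074], [-0.103, -0.705, 0.702], [0.002, -0.706, -0.708]]
force: [-0.7, -0.6, -2.2]
grip_width: 0.0074
```

```bash
python3 - <<'E'
from held import *
st();s=cur();cc,RB=model(s); print(cc[[2,3,6,7]].mean(0))
draw(grab('scene'),[(cc[:4],(0,255,0))],'s24.png',(280,170,400,285),5)
E
```

```text
t 22.37 p [ 0.4883 -0.2019  0.1098] yaw -5.88 tilt 0.14 roll -40.45 F [-0.718  -0.6246 -2.2491] T [-0.5488  0.0657 -0.0238] w 0.0074 q [-0.7469  0.6033  1.7161  0.6115  1.3975 -0.9359]
[ 0.491  -0.1782  0.0248]
```

View pics/s24.png

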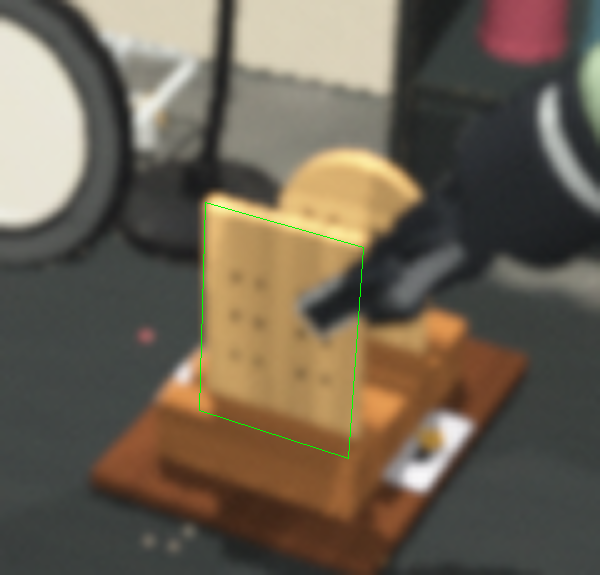

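In the near slot, deep inside it. Seat on the floor in 1 mm steps.

Call:
{"op": "move_arm", "data": {"commands": "0 0 0 0 0 -0.001 0;0 0 0 0 0 -0.001 0;0 0 0 0 0 -0.001 0;0 0 0 0 0 -0.001 0;0 0 0 0 0 0 0"}}

```text
time_s: 22.83
ee_pos: [0.4883, -0.202, 0.1058]
tcp_rot: [[0.995, -0.071, 0.074], [-0.103, -0.705, 0.702], [0.003, -0.706, -0.708]]
force: [-0.8, 0.0, -1.3]
grip_width: 0.0073
```

```bash
python3 -c "
from plan import *
st()"
```

```text
t 22.83 p [ 0.4883 -0.202   0.1058] yaw -5.89 tilt 0.14 roll -40.44 F [-0.7572  0.0067 -1.2663] T [-0.5576  0.1059 -0.0475] w 0.0073 q [-0.7469  0.6083  1.7191  0.6123  1.3908 -0.9407]
```

Call:
{"op": "move_arm", "data": {"commands": "0 0 0 0 0 -0.001 0;0 0 0 0 0 -0.001 0;0 0 0 0 0 -0.001 0;0 0 0 0 0 0 0"}}

```text
time_s: 23.17
ee_pos: [0.4884, -0.202, 0.1032]
tcp_rot: [[0.995, -0.071, 0.074], [-0.103, -0.705, 0.702], [0.003, -0.706, -0.708]]
force: [0.3, -1.0, -1.0]
grip_width: 0.0072
```

```bash
python3 -c "
from plan import *
st()"
```

```text
t 23.17 p [ 0.4884 -0.202   0.1032] yaw -5.88 tilt 0.16 roll -40.45 F [ 0.2758 -1.0435 -0.9691] T [-0.4262  0.0928  0.0419] w 0.0072 q [-0.747   0.6118  1.721   0.6132  1.3866 -0.9442]
```

Call:
{"op": "move_arm", "data": {"commands": "0 0 0 0 0 -0.001 0;0 0 0 0 0 -0.001 0;0 0 0 0 0 0 0"}}

```text
time_s: 23.42
ee_pos: [0.4885, -0.2023, 0.1027]
tcp_rot: [[0.995, -0.07, 0.075], [-0.102, -0.704, 0.703], [0.004, -0.707, -0.707]]
force: [-1.7, -4.5, 7.5]
grip_width: 0.0071
```

```bash
python3 -c "
from plan import *
st()"
```

```text
t 23.42 p [ 0.4885 -0.2023  0.1027] yaw -5.88 tilt 0.23 roll -40.50 F [-1.6616 -4.4696  7.4812] T [0.3645 0.3079 0.2288] w 0.0071 q [-0.7478  0.6129  1.7209  0.6141  1.3864 -0.9464]
```

Call:
{"op": "move_arm", "data": {"commands": "0 0 0 0 0 0.0015 0;0 0 0 0 0 0 0.06;0 0 0 0 0 0 0.1;0 0 0 0 0 0 0.14;0 0 0 0 0 0 0.18;0 0 0 0 0 0 0.22;0 0 0 0 0 0 0.25;0 0 0 0 0 0 0.25"}}

```text
time_s: 24.08
ee_pos: [0.4884, -0.2019, 0.1024]
tcp_rot: [[0.995, -0.071, 0.074], [-0.102, -0.705, 0.702], [0.003, -0.706, -0.708]]
force: [-0.4, 0.1, -0.1]
grip_width: 0.0215
```

```bash
python3 - <<'E'
from held import *
st();s=cur()
draw(grab('scene'),[],'s25.png',(290,170,400,285),5)
draw(grab('top'),[],'t25.png',(310,165,420,260),6)
seg(*s,s[0]-.1*s[1][:,2],s[1],8)
E
```

```text
t 24.08 p [ 0.4884 -0.2019  0.1024] yaw -5.88 tilt 0.15 roll -40.45 F [-0.3609  0.1328 -0.1179] T [-0.3429  0.0527  0.0408] w 0.0215 q [-0.7468  0.6126  1.7216  0.6131  1.3852 -0.9447]
N 8 rot/row [0. 0. 0.] d/row [-0.0009 -0.0088  0.0089] ok True speedfrac [0.07 0.04 0.13 0.05 0.14 0.04] qend [-0.83  0.59  1.55  0.56  1.59 -0.89]
```

View pics/s25.png

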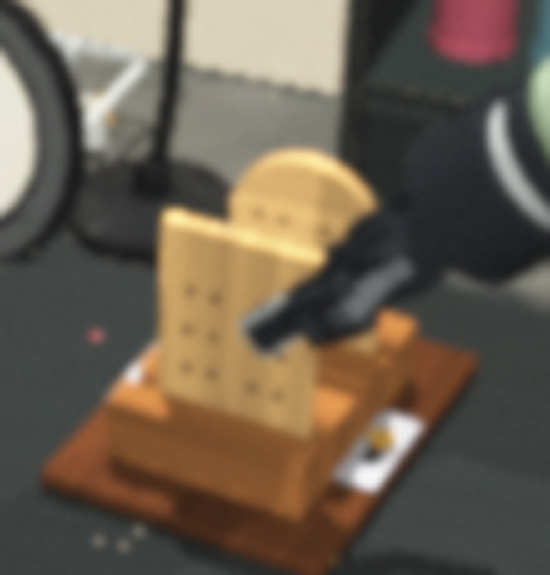

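View pics/t25.png

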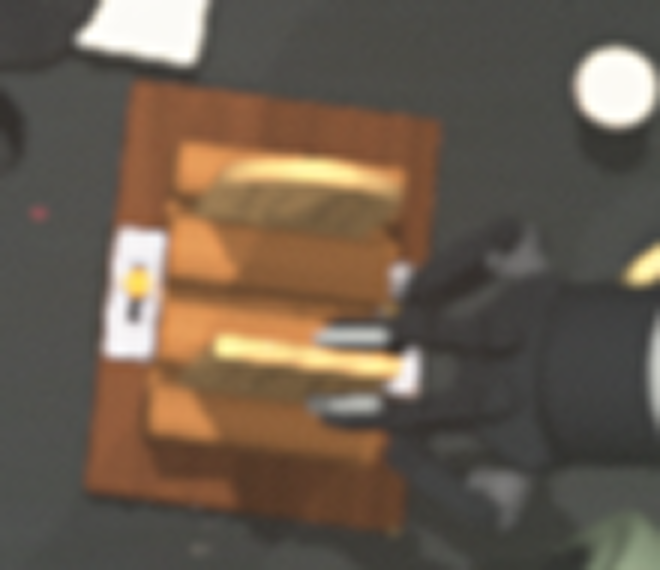

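Both stand. Retreat along the tool axis, then verify.

Call:
{"op": "move_arm", "data": {"commands": "0 0 0 -0.0005 -0.0045 0.0045 0.25;0 0 0 -0.0009 -0.0088 0.0089 0.25;0 0 0 -0.0009 -0.0088 0.0089 0.25;0 0 0 -0.0009 -0.0088 0.0089 0.25;0 0 0 -0.0009 -0.0088 0.0089 0.25;0 0 0 -0.0009 -0.0088 0.0089 0.25;0 0 0 -0.0009 -0.0088 0.0089 0.25;0 0 0 -0.0009 -0.0088 0.0089 0.25;0 0 0 -0.0009 -0.0088 0.0089 0.25;0 0 0 -0.015 -0.005 0.015 0.25;0 0 0 -0.015 -0.005 0.015 0.25;0 0 0 0 0 0 0.25;0 0 0 0 0 0 0.25"}}

```text
time_s: 25.27
ee_pos: [0.4507, -0.2876, 0.2089]
tcp_rot: [[0.995, -0.071, 0.076], [-0.104, -0.706, 0.701], [0.004, -0.705, -0.71]]
force: [0.2, -0.4, -0.2]
grip_width: 0.0214
```

```bash
python3 - <<'E'
from held import *
from ov import board
st()
fs=grab('scene');ft=grab('top'); save(fs,'s26.png',s=1.4)
for f,nm in((fs,'scene'),(ft,'top')):
    P=cloud(f);c=f['color'].astype(int)
    th=np.radians(-5.9);ex=np.array([np.cos(th),np.sin(th)]);ey=np.array([-ex[1],ex[0]])
    d=P[...,:2]-np.array([.531,-.182]);a=d@ex;b=d@ey;z=P[...,2]
    g=(abs(b)<.07)&(c[...,0]>120)&(c[...,0]-c[...,2]>30)
    for k,x in(('near',-.04),('far',.04)):
        s=g&(abs(a-x)<.014)&(z>.06)&(z<.17)
        print(nm,k,s.sum(),'a',np.median(a[s]),'zmax',np.percentile(z[s],[98,99.5]),'b',np.percentile(b[s],[.5,99.5]))
    s=(abs(b)<.055)&(abs(a)<.07)&(z>.04)&(z<.05); print('block b',np.percentile(b[s],[.5,99.5]))
R0=tool(-5.9,0).as_matrix()
it=[(q,(0,255,0)) for q in board(np.array([.4909,-.1782,.138]),R0,0)]+[(q,(255,0,0)) for q in board(np.array([.5705,-.1865,.138]),R0,1)]
draw(fs,it,'s27.png',(290,170,400,285),5); draw(ft,it,'t27.png',(310,165,420,260),6)
E
```

```text
t 25.27 p [ 0.4507 -0.2876  0.2089] yaw -5.97 tilt 0.25 roll -40.37 F [ 0.1805 -0.3513 -0.2073] T [-0.3699 -0.0234  0.0145] w 0.0214 q [-0.8817  0.5412  1.5315  0.5311  1.661  -0.8953]
scene near 922 a -0.044480361508250896 zmax [0.1366 0.1385] b [-0.0435  0.0361]
scene far 595 a 0.03553462988684321 zmax [0.1347 0.1365] b [-0.0429  0.0361]
block b [-0.0546  0.0487]
top near 182 a -0.041084374961719516 zmax [0.1418 0.1424] b [-0.0385  0.0403]
top far 257 a 0.03805174619051095 zmax [0.1404 0.1421] b [-0.0368  0.0411]
block b [-0.0498  0.0538]
```

View pics/s27.png

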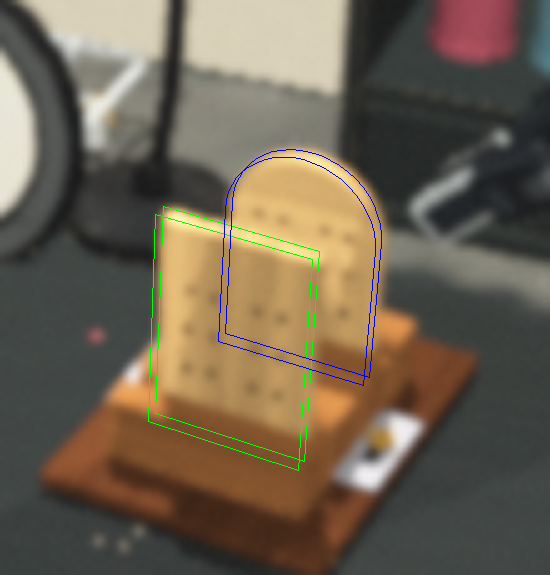

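View pics/t27.png

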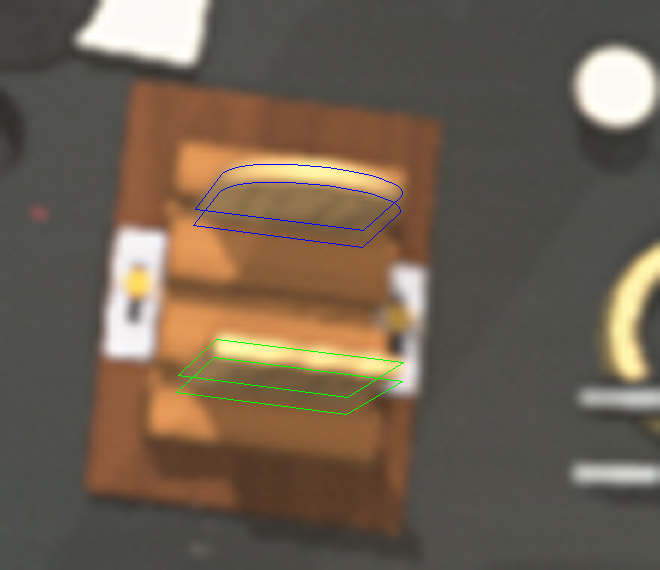

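View pics/s26.png

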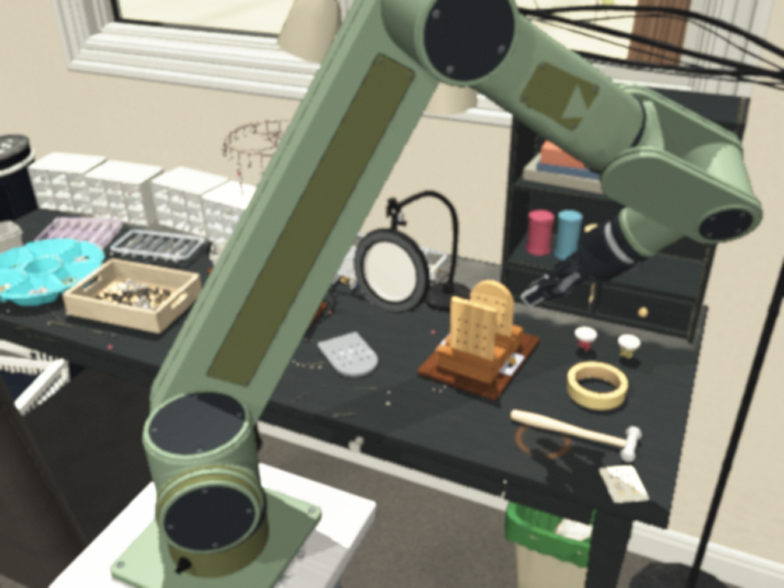

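```bash
python3 -c "
from workcell import ctrl
print(ctrl.finish_job())"
```

```text
the job is handed in; nothing more can be done
None
```

I placed both boards in the rack and handed the job in at about 25 s, but I knocked the square board over along the way.

- **Arched board:** I placed it first, in the far slot. It met the slot floor with about 14 N of push.
- **Square board:** While I carried the arched board sideways, its lower corner struck the top of the square board. The square board tipped onto its side and hung off the end of the easel, and I only saw this afterwards. I picked it up from there by a corner, turned it upright, seated it in the near slot with about 7 N of push, and released it. The middle slot is empty.
- **Slots:** The block sits about 2.5 to 4 mm towards the robot from the middle of its base. I found this from the images and from a light touch on the far slot's mouth.

**Last checks:**
- **Height:** Both tops read 0.137 to 0.142 m in the two cameras. A fully seated board should read 0.138 m.
- **Centring:** Both boards are within about 2 mm of the slot's middle.
- **Force:** No sampled reading passed about 15 N.
- **Bystanders:** The tape roll, hammer and grey look-alike appear unmoved. I did not check the bench block or tub separately.

**Not confirmed by sight:** the hole pattern could not show which end of the square board is its bottom. I judged it from how the board tipped: its lower corner stayed at y ≈ 0.165 m. The square board now stands with its front and back faces swapped, which should not matter since they are alike.

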